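# Last moulder knife back in its sprung rack with the tongs

## Task

A moulder knife is still lying in the steel dish. Take the sprung tongs out of the rack and, touching the sharp knife with nothing but the tongs, stand it in the empty slot of the rack with its cutting edge down, and press it fully home past the slot's springs. Then stand the tongs back in their pocket, and leave the things lying around as they are.

Things in the scene. Friction and masses are not known exactly. Their poses are not given: they have to be found in the camera images.
- knife: flat steel moulder knife, 56 x 24 x 6 mm, about 60 g, lying flat in the dish at any angle. Origin: centre of its underside as it lies; x points along its length to the cutting edge, y across its width, z up through the 6 mm thickness. The last 10 mm towards the edge are bright and bevelled on both faces from 6 down to 2 mm; the plain back end is dark with a round black mark
- knife_edge (a point): middle of the knife's cutting edge, 28 mm from its origin along x and 3 mm along z
- tongs: steel spring tongs, 114 mm tall, standing upright in the pocket at the end of the rack. Origin: midway between the tips, level with their undersides; z up to the closed top end, y is the line along which the tips close. Two legs, 11 mm wide along x, hang from a 24 mm block; the lower legs spread to 57 mm over the outside when open
- tongs_grip (a point): centre between the proud black rubber grips, 76 mm above the tongs' origin, outside the legs from 70 to 82 mm up, 41 mm over both when open: grip along y; 38 mm of tongs stand above. Sprung open: 5 N here holds them open, about 9 N starts to close them, 35 mm over the grips is a 24 mm gap at the tips, about 19 N closes them to their stop (29 mm)
- tongs_tips (a point): midway between the tips, 3.5 mm above the tongs' origin: two flat 7 mm round swivel pads facing each other, gap 40 mm open (and 0.7 mm higher), 2 mm at the stop. 45 N on the grips pinches a 24 mm wide part with about 10 N. The pads turn freely about the line of closing: a part pinched away from its balance point swings until its heavy end hangs down
- rack: fixed wooden knife rack, 148 mm along x, 84 mm along y; origin under its centre. Four slots along y, 7 mm wide, stand side by side along x at -52, -30, -8 and 14 mm; their floor is at z 12 mm, straight walls to z 40 mm and round tops to z 47.5 mm. The slots at -52, -30 and 14 mm hold fixed knives, edge down, tops at z 68 mm. The tongs' pocket is at x 52 mm
- slot (a point): middle of the floor of the empty slot (x -8, z 12 mm on the rack); the slot runs along the rack's y. Bowed leaf springs in both walls, 14 mm above the floor, leave 4 mm between them: the knife's bevel drops in until it stands about 9 mm off the floor, and pushing it the rest of the way takes some 10 to 20 N, often more than the tongs can hold without slipping
- pocket (a point): middle of the floor of the tongs' pocket in the rack (x 52, z 12 mm on the rack): 12.5 mm wide along the rack's x, 64 mm long along its y, rim 42 mm above its floor with rounded lips; the tongs' y lies along the rack's y
- dish: fixed round steel dish, 143 mm across, 26 mm high, floor at 3 mm, inner floor radius about 60 mm; origin under its centre
- caliper: sliding caliper lying between dish and rack, leave alone
- collet: steel collet standing by the dish, 26 x 37 mm, leave alone
- router_bit: router bit lying beside the rack, 72 mm long, leave alone
- sanding_block: cork sanding block, 108 x 64 x 35 mm, lying behind the rack, leave alone
Not all that is in view belongs to the job. Of the things shaped like the tongs, the steel one is meant.

How it is judged:
By the outcome, as a careful person would: the job done as asked, in the order asked, and still so for the second after the job is handed in, with the robot touching nothing.
It also fails if it takes over 59 s, if anything falls off the work surface, if the arm or the gripper's body presses on something with over 40 N, if the wrist force passes 120 N, or if a joint passes its speed limit or range.

## Robot

A 7-joint arm with a two-finger parallel gripper is mounted at the origin on a cart in front of the work surface, level with it; the furniture and walls round the work are solid. World frame = base frame: x ahead of the robot, y to its left, z up, the work surface at z = 0. Lengths are in m, angles in rad, forces in N, time in s.
With the tool pointing down it reaches from about 0.4 to 0.85 m from the base axis. Payload 10.4 kg.
Tool frame: the origin (TCP) lies at the very end of the fingers, on their centre line; the grasp point (between the pads) lies 19 mm behind it (robot.grip_point_offset is the distance from the TCP to the grasp point, in m); z points along the fingers, x is the direction in which the jaws open and shut, and the axes are right-handed (so a half turn about z gives the same grasp; the last joint's range is limited). The gripper opens to 87 mm and grips with 3 to 60 N. Pads are 19 mm wide; open, the fingers measure 117 mm over their backs; the gripper's body (75 mm by 190 mm) begins 51 mm behind the grasp point.
Start: joints at [1.296, 0.332, -0.065, 1.46, 0.022, 1.35, -0.088], TCP at [0.156, -0.605, 0.223] pointing down, gripper open.
Joint ranges: [-2.6, 2.6], [-0.5, 2.12], [-1.47, 1.34], [0.16, 2.42], [-1.27, 4.41], [0.06, 2.06], [-2.6, 2.6]. Speed limits (rad/s): [2.22, 2.22, 2.79, 2.79, 3.14, 3.14, 3.14].

## Interface

Orientations are given as a unit quaternion [w, x, y, z].
In Python, from bench import robot gives the robot as it stands.
- The arm moves only by the tool move_arm, never from a script. Its argument "deltas" is a list that holds one entry, the list of rows, each a list of 5 numbers: the shift along the tool's x, y, z in m, then the turn about the tool's z in rad, then the opening in per cent of the stroke, from 0 (shut) to 100 (fully open). A call has 1 to 20 rows; each row shifts and turns the commanded pose from where the row before left it, along the tool's axes as they then stand; what a row does not reach is not made up. A row lasts 1/8 s, in which the tool goes at most 62.5 mm and 10.7 degrees, less where a joint would pass 70% of its speed; a pose out of reach is approached as far as the arm can. A call is refused whole if a number of a shift passes 0.0625 or a number of a turn 0.188, either way. A call with a gripper value outside its range is refused whole. The fingers move at their own pace and stop on an object; the grip force is fixed at half the most. Time passes only in rows, so rows that do not move let the fingers close. It gives the time, the measured TCP pose, the force and the opening at its end, in the units of the state.
- robot.get_state(): the state, without advancing time (a new reading comes with each control period).
- robot.camera(name): name is "scene" or "top" or "wrist"; returns a dict with "img" (420x560x3 uint8, blue, green, red), "vfov" (degrees; the focal length in pixels is half the picture's height over the tangent of half this angle, whatever the lens; pixels are square), "cx", "cy" (the principal point, pixels), "rvec" (rotation vector, rad) and "tvec" (3), from world to camera coordinates, as OpenCV has them. Camera axes: x right, y down, z forward; pixel columns grow to the right and rows downward; lengths in m; the calibration is good to about 2 mm. A picture is of the moment at which its call begins. There is no depth.
- robot.finish_job(): hands the job in, once; it reports no verdict.
Trained networks look in a picture, given as the dict that the camera call returned (one of the last four; its "shot" number tells which), for a name from the list of things; names that differ only in an ending like _2 or _b are one class to them, and where a whole thing is asked for, a point or a joint stands for the part that bears it (a point fixed in the world has none). Each returns a list of dicts, best first, with "confidence" (0 to 1); they miss things now and then, are a little off and sometimes report something else, mostly with a low value. They report only what shows in the picture. A call takes as long as a camera call. They do not tell look-alikes from the thing itself.
- robot.boxes_of(picture, name): "rect" ([left, top, width, height] as shares, 0 to 1, of the picture: columns of its width, rows of its height, round what is visible of it).
- robot.trace(picture, name): "mask" (420x560 bool, what is visible of it) and "rect" ([left, top, width, height] as shares, 0 to 1, of the picture: columns of its width, rows of its height, round what is visible of it).
- robot.tip_of(picture, name): "location" ([column, row] as shares, 0 to 1, of the picture: columns of its width, rows of its height: a listed point, or the origin of a listed thing).
The state is a dict: "t": time; "qpos": joint angles; "qd": joint speeds; "effort": joint torques, N m; "tool_pos": TCP position; "eef_rot": TCP orientation; "ft_force": force on the tool from outside, world axes, zero at the start; "ft_torque": the same for the moment, N m; "grip_width": finger opening in m.
Only numpy, scipy, OpenCV 4.12 (cv2) and the standard library are available. Lean on these libraries where they do the work, as an engineer would, in place of code of your own. Each camera call takes 0.05 s, during which the arm holds its last target.

## Working session

There is one attempt and no reset: what is moved stays moved. The work goes in short steps, Python scripts to look and compute and a tool call to move; the robot and the scene stay as the last step left them, time stands still between calls to the robot, and variables do not carry over. Pictures are saved under pics/ and viewed, and the job is handed in when it is done.

Besides the shell and the picture viewer there is one more tool, called after ">>>" as a command line: name --argument value ..., lists and objects as JSON in quotes. move_arm: Moves the arm, as the interface text tells. Its arguments: {"type":"object","properties":{"deltas":{"type":"array","items":{"type":"array","items":{"type":"array","items":{"type":"number"}}}}},"required":["deltas"]}

```bash
ls; mkdir -p pics; cat > h.py <<'E'
import numpy as np, cv2
from bench import robot
def save(p,n): cv2.imwrite('pics/'+n+'.png',p['img'])
def K(p):
    h,w=p['img'].shape[:2]; f=h/2/np.tan(np.radians(p['vfov'])/2)
    return f
def ray(p,u,v):
    f=K(p); R=cv2.Rodrigues(np.array(p['rvec'],float))[0]; t=np.array(p['tvec'],float).ravel()
    d=R.T@np.array([(u-p['cx'])/f,(v-p['cy'])/f,1.]); return -R.T@t,d
def atz(p,u,v,z):
    o,d=ray(p,u,v); return o+d*(z-o[2])/d[2]
def proj(p,X):
    f=K(p); R=cv2.Rodrigues(np.array(p['rvec'],float))[0]; t=np.array(p['tvec'],float).ravel()
    c=(R@np.atleast_2d(X).T).T+t; return np.c_[c[:,0]/c[:,2]*f+p['cx'],c[:,1]/c[:,2]*f+p['cy']]
def tri(p1,a,p2,b):
    o1,d1=ray(p1,*a);o2,d2=ray(p2,*b)
    A=np.c_[d1,-d2]; s=np.linalg.lstsq(A,o2-o1,rcond=None)[0]
    x1=o1+d1*s[0];x2=o2+d2*s[1]; return (x1+x2)/2,np.linalg.norm(x1-x2)
E
python3 - <<'E'
from h import *
s=robot.get_state();print({k:np.round(v,3).tolist() for k,v in s.items()})
P={}
for n in("scene","top","wrist"):
    p=robot.camera(n);P[n]=p;save(p,n+'0')
    o,d=ray(p,280,210);print(n,p['vfov'],p['cx'],p['cy'],o.round(3),d.round(3))
    import pickle
    for m in("knife","tongs","rack","dish","caliper","collet","router_bit","sanding_block"):
        for r in robot.boxes_of(p,m)[:3]:
            q=np.array(r['rect'])*[560,420,560,420];print(' ',m,round(r['confidence'],2),q.round().tolist())
    for m in("knife_edge","tongs_grip","tongs_tips","slot","pocket","rack","dish","knife","tongs"):
        for r in robot.tip_of(p,m)[:3]:
            print('  pt',m,round(r['confidence'],2),(np.array(r['location'])*[560,420]).round(1).tolist())
pickle.dump(P,open('P0.pkl','wb'))
E
```

```text
pics
{'t': 0.0, 'qpos': [1.296, 0.333, -0.065, 1.461, 0.022, 1.35, -0.089], 'qd': [-0.001, -0.0, 0.001, 0.001, 0.0, -0.001, -0.0], 'effort': [-0.001, -62.324, 0.024, -38.99, -0.061, 0.039, 0.0], 'tool_pos': [0.156, -0.605, 0.222], 'eef_rot': [-0.0, 0.79, -0.613, -0.001], 'ft_force': [0.494, 0.518, 1.46], 'ft_torque': [-0.047, -0.0, -0.001], 'grip_width': 0.087}
scene 46.538745422820966 287.1749620025327 209.3971701509502 [ 0.744 -0.651  0.925] [-0.183  0.617 -0.765]
  knife 0.7 [305.0, 168.0, 17.0, 14.0]
  tongs 0.8 [275.0, 269.0, 11.0, 37.0]
  tongs 0.66 [319.0, 240.0, 20.0, 41.0]
  tongs 0.57 [246.0, 179.0, 11.0, 39.0]
  rack 0.77 [218.0, 276.0, 77.0, 49.0]
  dish 0.84 [287.0, 149.0, 52.0, 47.0]
  caliper 0.73 [272.0, 191.0, 33.0, 77.0]
  collet 0.59 [304.0, 170.0, 21.0, 11.0]
  sanding_block 0.75 [305.0, 325.0, 41.0, 27.0]
  pt knife_edge 0.58 [320.3, 174.6]
  pt knife_edge 0.3 [312.8, 176.1]
  pt tongs_grip 0.77 [327.2, 255.6]
  pt tongs_grip 0.68 [283.4, 282.2]
  pt tongs_grip 0.68 [250.2, 186.6]
  pt tongs_tips 0.84 [279.2, 298.8]
  pt tongs_tips 0.63 [180.7, 314.0]
  pt tongs_
[... 967 characters left out ...]
 pt knife_edge 0.51 [214.7, 203.0]
  pt knife_edge 0.43 [212.5, 216.5]
  pt tongs_grip 0.65 [307.1, 258.5]
  pt tongs_grip 0.64 [350.3, 205.0]
  pt tongs_grip 0.58 [380.5, 275.3]
  pt tongs_tips 0.67 [315.7, 183.1]
  pt tongs_tips 0.65 [265.1, 256.3]
  pt tongs_tips 0.59 [381.5, 276.3]
  pt slot 0.84 [352.9, 229.9]
  pt pocket 0.9 [349.3, 206.9]
  pt pocket 0.6 [350.5, 210.4]
  pt rack 0.77 [352.8, 227.1]
  pt dish 0.62 [209.0, 214.8]
  pt knife 0.53 [348.2, 204.7]
  pt knife 0.43 [214.4, 210.3]
  pt tongs 0.67 [374.5, 276.3]
  pt tongs 0.63 [348.1, 204.2]
  pt tongs 0.61 [265.2, 258.5]
wrist 66.33325246270473 281.3651722936303 211.61703618552195 [ 0.224 -0.587  0.386] [-0.247 -0.06  -0.967]
```

```bash
python3 - <<'E'
from h import *
import pickle
P=pickle.load(open('P0.pkl','rb'))
a=P['scene']['img'][120:370,160:370]; b=P['top']['img'][130:300,160:410]
cv2.imwrite('pics/sc_c.png',cv2.resize(a,None,fx=2.4,fy=2.4,interpolation=cv2.INTER_CUBIC))
cv2.imwrite('pics/tp_c.png',cv2.resize(b,None,fx=3.2,fy=3.2,interpolation=cv2.INTER_CUBIC))
S,T=P['scene'],P['top']
for n,a,b in(("tongsA grip",(283.4,282.2),(350.3,205)),("slot",(252.9,298),(352.9,229.9)),("pocket",(280.8,300.7),(350,208)),("rack",(255.3,303.8),(352.8,227.1)),("dish",(312.5,176),(209,214.8)),("edge",(320.3,174.6),(214.7,203)),("kn",(314.1,175),(214.4,210.3))):
    x,e=tri(S,a,T,b);print(n,x.round(4),round(e,4))
E
```

```text
tongsA grip [ 0.6002 -0.1532  0.084 ] 0.005
slot [ 0.5385 -0.1693  0.0193] 0.0043
pocket [ 0.599  -0.161   0.0237] 0.0007
rack [ 0.5463 -0.172   0.0041] 0.0001
dish [ 0.5728  0.2432 -0.0119] 0.0042
edge [0.5998 0.2225 0.0223] 0.0099
kn [0.5816 0.2243 0.0134] 0.0065
```

View pics/sc_c.png

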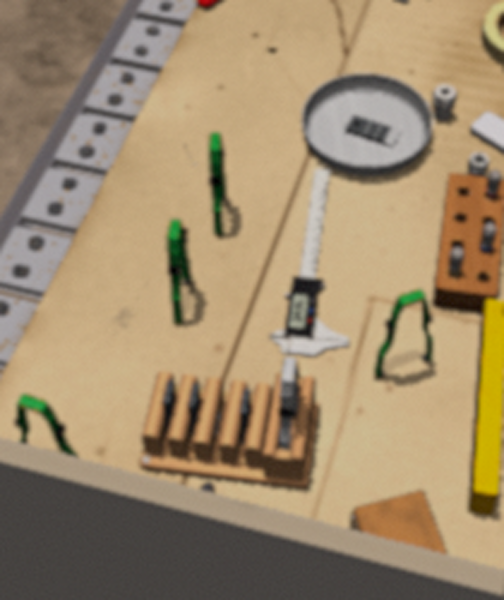

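View pics/tp_c.png

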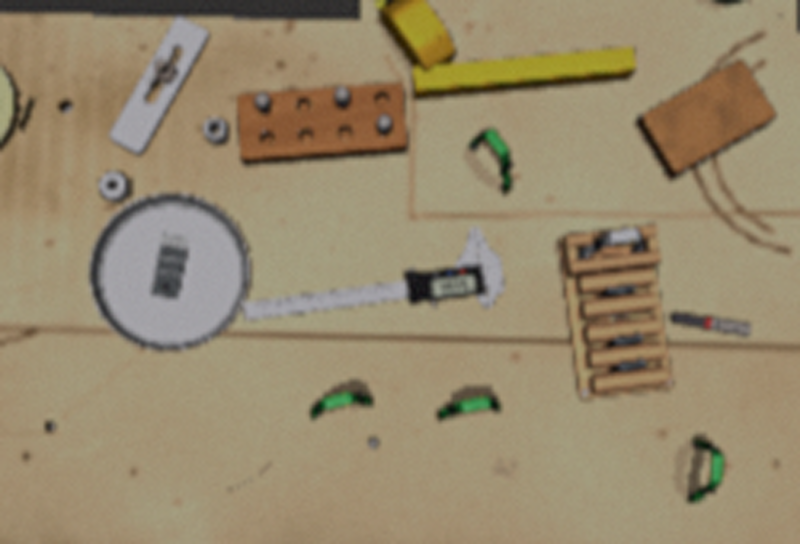

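View pics/wrist0.png

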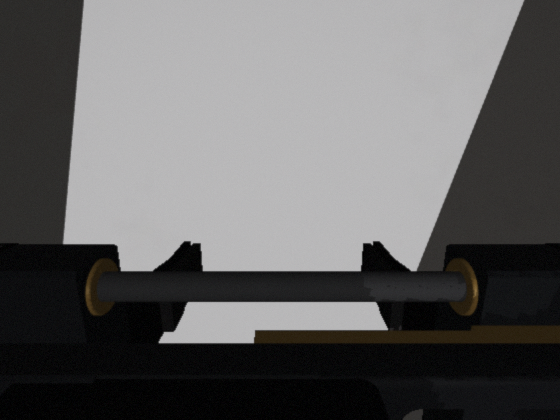

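View pics/scene0.png

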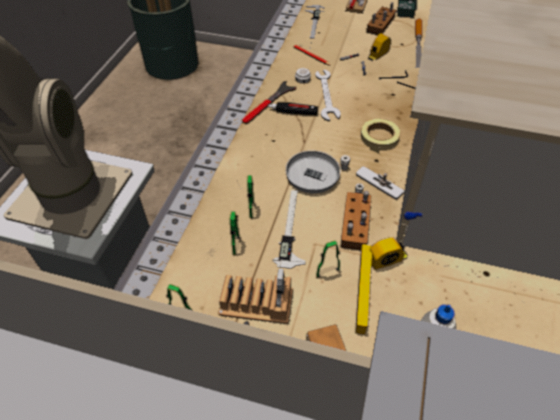

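>>> move_arm --deltas '[[[-0.025,-0.0386,-0.0023,0,100],[-0.025,-0.0386,-0.0023,0,100],[-0.025,-0.0386,-0.0023,0,100],[-0.025,-0.0386,-0.0023,0,100],[-0.025,-0.0386,-0.0023,0,100],[-0.025,-0.0386,-0.0023,0,100],[-0.025,-0.0386,-0.0023,0,100],[-0.025,-0.0386,-0.0023,0,100],[-0.025,-0.0386,-0.0023,0,100],[-0.025,-0.0386,-0.0023,0,100],[-0.025,-0.0386,-0.0023,0,100],[-0.025,-0.0386,-0.0023,0,100],[0,0,0,0.12,100],[0,0,0,0,100]]]'

```text
t: 4.45
tool_pos: [0.5297, -0.1992, 0.2501]
eef_rot: [0.0, 0.753, -0.659, 0.0]
ft_force: [-0.5, -0.9, 0.1]
grip_width: 0.0871
```

```bash
python3 - <<'E'
from h import *
import pickle
s=robot.get_state();print(s['t'],s['tool_pos'],s['eef_rot'],s['ft_force'],np.round(s['qpos'],2))
p=robot.camera('wrist');save(p,'w1')
for m in("tongs_grip","tongs_tips","slot","pocket","rack"):
    for r in robot.tip_of(p,m)[:3]:
        print('  pt',m,round(r['confidence'],2),(np.array(r['location'])*[560,420]).round(1).tolist())
for r in robot.trace(p,'rack')[:1]: p['mask']=r['mask']
pickle.dump(p,open('w1.pkl','wb'))
E
```

```text
4.45 [ 0.52968007 -0.19919118  0.25009324] [ 1.18183931e-04  7.52518034e-01 -6.58571632e-01  1.25662080e-05] [-0.45645825 -0.91568727  0.13238016] [ 0.66  0.22 -0.44  1.56  0.1   1.38 -1.23]
  pt tongs_grip 0.95 [247.8, 120.7]
  pt tongs_grip 0.9 [300.0, 297.9]
  pt tongs_grip 0.89 [26.0, 228.5]
  pt tongs_tips 0.98 [296.2, 270.8]
  pt tongs_tips 0.9 [153.7, 220.4]
  pt tongs_tips 0.75 [70.3, 208.9]
  pt slot 0.88 [257.3, 176.2]
  pt pocket 0.94 [257.9, 124.9]
  pt pocket 0.72 [70.6, 124.1]
  pt rack 0.8 [256.5, 164.2]
```

View pics/w1.png

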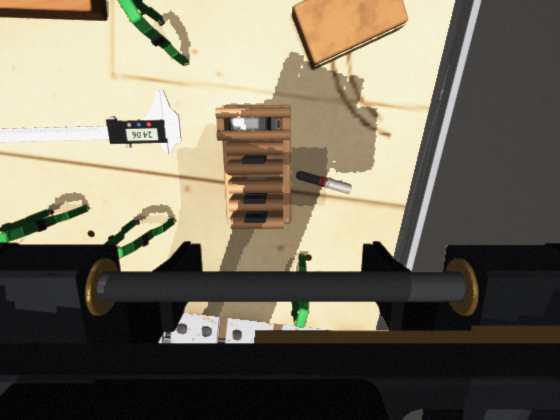

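```bash
python3 - <<'E'
from h import *
import pickle
p=pickle.load(open('w1.pkl','rb'))
c=p['img'][95:240,205:305]
c=cv2.resize(c,None,fx=4,fy=4,interpolation=cv2.INTER_CUBIC);c=np.clip(c.astype(float)*1.1+15,0,255).astype(np.uint8)
cv2.imwrite('pics/w1c.png',c)
Z=0.0
for n,uv,z in(("slot",(257.3,176.2),.012),("pocket",(257.9,124.9),.012),("rack",(256.5,164.2),0),("grip",(247.8,120.7),.088)): print(n,atz(p,*uv,z).round(4))
E
```

```text
slot [ 0.5343 -0.1679  0.012 ]
pocket [ 0.5962 -0.1616  0.012 ]
rack [ 0.5476 -0.1645  0.    ]
grip [ 0.5994 -0.1567  0.088 ]
```

View pics/w1c.png

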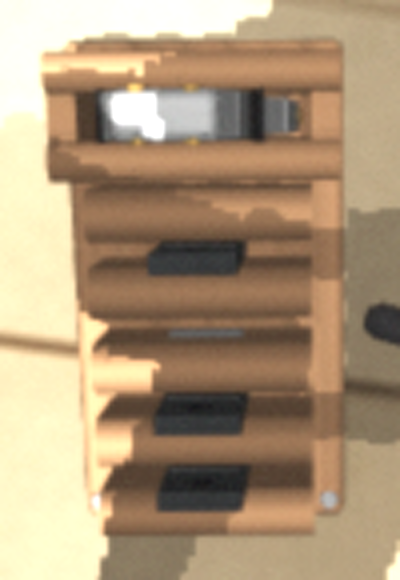

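```bash
python3 - <<'E'
from h import *
import pickle
p=pickle.load(open('w1.pkl','rb'))
f=lambda x,y:(205+x/4-.375,95+y/4-.375)
L=[];W=[]
for xr,c in((-52,(202,496)),(-30,(200,422)),(14,(195,262))):
    w=atz(p,*f(*c),.068);print(xr,w.round(4));L.append(xr/1e3);W.append(w[:2])
W=np.array(W);L=np.array(L);A=np.polyfit(L,W,1);print(A,np.hypot(*A[0]))
# base corners
for n,c,z in(("tl lip end",(48,70),.054),("tr",(343,70),.054),('bl',(50,160),.054),('br',(340,160),.054),("tongs top",(165,115),.126),("base br",(343,513),0.0),("base bl",(88,513),0.0)):print(n,atz(p,*f(*c),z).round(4))
# check model projection
a=np.arctan2(A[0][1],A[0][0]);print(np.degrees(a))
S=np.sqrt
q=robot.get_state()['eef_rot'];print(q)
E
```

```text
-52 [ 0.4955 -0.1739  0.068 ]
-30 [ 0.5165 -0.171   0.068 ]
14 [ 0.5599 -0.1648  0.068 ]
[[ 0.97734284  0.13735479]
 [ 0.54613874 -0.16679211]] 0.986947503293778
tl lip end [ 0.6038 -0.1193  0.054 ]
tr [ 0.6142 -0.1975  0.054 ]
bl [ 0.5805 -0.1217  0.054 ]
br [ 0.5909 -0.2     0.054 ]
tongs top [ 0.5969 -0.1591  0.126 ]
base br [ 0.4754 -0.2185  0.    ]
base bl [ 0.4642 -0.1335  0.    ]
7.999897154771069
[ 4.11940506e-05  7.52144483e-01 -6.58998228e-01  1.02137336e-04]
```

>>> move_arm --deltas '[[[-0.0414,-0.0075,0.005,0,100],[-0.0414,-0.0075,0.005,0,100],[-0.0414,-0.0075,0.005,0,100],[-0.0414,-0.0075,0.005,0,100],[-0.0414,-0.0075,0.005,0,100],[-0.0414,-0.0075,0.005,0,100],[-0.0414,-0.0075,0.005,0,100],[-0.0414,-0.0075,0.005,0,100],[-0.0414,-0.0075,0.005,0,100],[-0.0414,-0.0075,0.005,0,100],[0,0,0,0,100],[0,0,0,0,100]]]'

```text
t: 6.3
tool_pos: [0.5497, 0.2202, 0.2]
eef_rot: [0.0, 0.752, -0.659, 0.0]
ft_force: [0.2, -0.8, 0.0]
grip_width: 0.087
```

```bash
python3 - <<'E'
from h import *
import pickle
s=robot.get_state();print(s['t'],s['tool_pos'],s['eef_rot'])
p=robot.camera('wrist');save(p,'w2')
for m in("knife_edge","knife","dish"):
    for r in robot.tip_of(p,m)[:2]:
        uv=np.array(r['location'])*[560,420]
        print('  pt',m,round(r['confidence'],2),uv.round(1).tolist(),atz(p,*uv,.003 if m!='knife_edge' else .006))
for r in robot.trace(p,'knife')[:1]:
    p['mask']=r['mask'];print(r['confidence'],np.array(r['rect'])*[560,420,560,420])
    y,x=np.nonzero(r['mask']);
    print(cv2.minAreaRect(np.c_[x,y].astype(np.float32)))
pickle.dump(p,open('w2.pkl','wb'))
l,t,w,h=(np.array(r['rect'])*[560,420,560,420]).astype(int)
c=p['img'][max(t-25,0):t+h+25,max(l-25,0):l+w+25];print(l-25,t-25)
cv2.imwrite('pics/w2c.png',cv2.resize(c,None,fx=5,fy=5,interpolation=cv2.INTER_CUBIC))
E
```

```text
6.3 [0.54970985 0.22016226 0.20002802] [ 2.55119312e-04  7.52086760e-01 -6.59064047e-01  1.49263135e-04]
  pt knife_edge 0.85 [279.7, 138.7] [0.60535833 0.2293697  0.006     ]
  pt knife 0.62 [274.3, 160.0] [0.58145515 0.23237714 0.003     ]
  pt dish 0.92 [272.0, 167.8] [0.57254363 0.2338524  0.003     ]
0.89 [258.72  134.4    34.104  56.49 ]
((273.01885986328125, 162.43397521972656), (22.527130126953125, 51.64756393432617), 15.945395469665527)
233 109
```

View pics/w2.png

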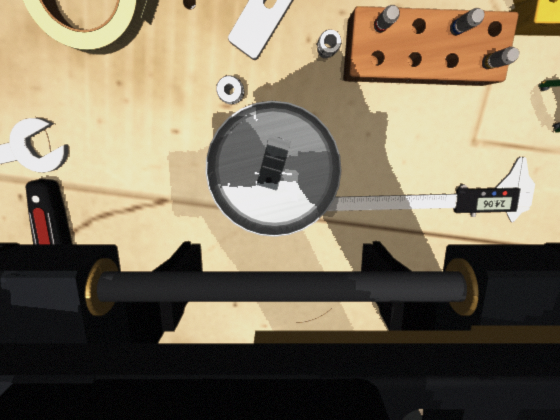

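View pics/w2c.png

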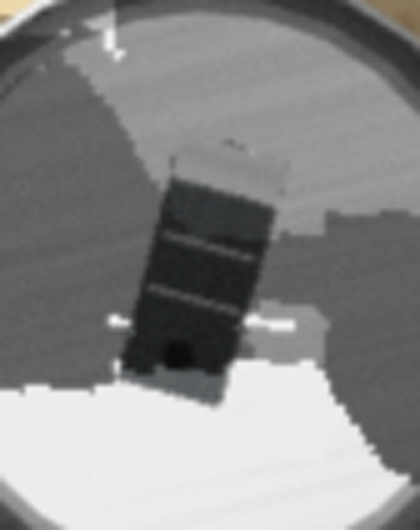

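```bash
python3 - <<'E'
from h import *
import pickle
p=pickle.load(open('w2.pkl','rb'))
f=lambda x,y:(233+(x+.5)/5-.5,109+(y+.5)/5-.5)
pts=[atz(p,*f(*c),.009)[:2] for c in((118,376),(218,406),(172,180),(273,207))]
pts=np.array(pts);print(pts.round(4))
bl,br,fl,fr=pts
b=(bl+br)/2;ff=(fl+fr)/2
print('len',np.linalg.norm(ff-b),'w',np.linalg.norm(bl-br),np.linalg.norm(fl-fr))
u=(ff-b)/np.linalg.norm(ff-b);w=(bl-br)+(fl-fr);print('ang u',np.degrees(np.arctan2(u[1],u[0])),'ang w-90',np.degrees(np.arctan2(w[1],w[0]))-90)
print('back',b,'centre',b+u*.028,'from mean',(b+ff)/2+u*.005)
e=atz(p,279.7,138.7,.006)[:2];print('net edge dir',np.degrees(np.arctan2(*(e-b)[::-1])),np.linalg.norm(e-b))
# dish rim circle z=.026
g=lambda x,y:(x,y)
R=[atz(p,*c,.026)[:2] for c in((208,168),(340,168),(273,102),(273,234))];print(np.round(R,4))
E
```

```text
[[0.5533 0.2491]
 [0.5495 0.2261]
 [0.5975 0.2422]
 [0.5946 0.2198]]
len 0.04516151316288932 w 0.02331954933048425 0.02262807472815184
ang u -8.385115913900993 ang w-90 -8.402402818062228
back [0.5513807  0.23757652] centre [0.57908139 0.23349339] from mean [0.57866662 0.23355453]
net edge dir -8.628117619705407 0.05457562639508738
[[0.5666 0.3001]
 [0.5846 0.1628]
 [0.6406 0.2406]
 [0.5029 0.2235]]
```

>>> move_arm --deltas '[[[0.0426,0.0003,0,0,100],[0.0426,0.0003,0,0,100],[0.0426,0.0003,0,0,100],[0.0426,0.0003,0,0,100],[0.0426,0.0003,0,0,100],[0.0426,0.0003,0,0,100],[0.0426,0.0003,0,0,100],[0.0426,0.0003,0,0,100],[0.0423,0.0005,0,0,100],[0,0,0,0,100],[0,0,0,0,100]]]'

```text
t: 7.92
tool_pos: [0.5969, -0.1588, 0.2002]
eef_rot: [-0.0, 0.752, -0.659, -0.0]
ft_force: [0.2, -0.5, -0.3]
grip_width: 0.0871
```

```bash
python3 - <<'E'
from h import *
import pickle
s=robot.get_state();print(s['t'],s['tool_pos'],s['eef_rot'])
p=robot.camera('wrist');save(p,'w3');pickle.dump(p,open('w3.pkl','wb'))
q=proj(p,np.array([[.5972,-.16,.126],[.5972,-.16,.088]]));print(q)
E
```

```text
7.925 [ 0.59688259 -0.15880407  0.20019635] [-2.09866114e-04  7.52114547e-01 -6.59032356e-01 -1.35714310e-04]
[[283.3470413  219.51980453]
 [283.08843649 207.41626146]]
```

View pics/w3.png

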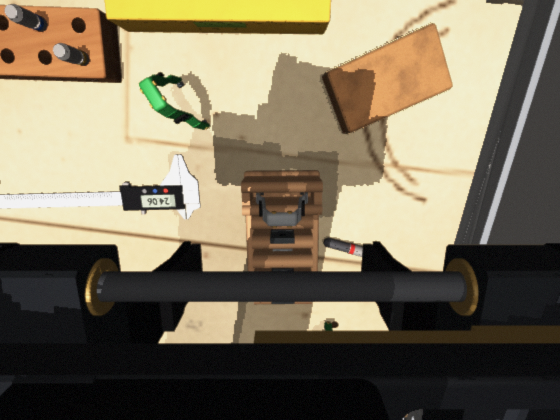

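>>> move_arm --deltas '[[[0.0005,0,0.035,0,100],[0,0,0.035,0,100],[0,0,0.03,0,80],[0,0,0.02,0,65],[0,0,0.011,0,55],[0,0,0,0,50],[0,0,0,0,45],[0,0,0,0,45],[0,0,0,0,45]]]'

```text
t: 9.1
tool_pos: [0.5975, -0.1599, 0.0699]
eef_rot: [-0.0, 0.752, -0.659, 0.001]
ft_force: [0.5, -0.7, 1.9]
grip_width: 0.0398
```

```bash
python3 - <<'E'
from h import *
import pickle
s=robot.get_state();print(s['t'],s['tool_pos'],s['ft_force'],s['grip_width'])
p=robot.camera('wrist');save(p,'w4')
p=robot.camera('scene');
cv2.imwrite('pics/s4.png',cv2.resize(p['img'][200:340,190:350],None,fx=4,fy=4,interpolation=cv2.INTER_CUBIC))
E
```

```text
9.1 [ 0.59752767 -0.15987391  0.06989499] [ 0.50693893 -0.74965183  1.86529918] 0.03978334663275319
```

View pics/w4.png

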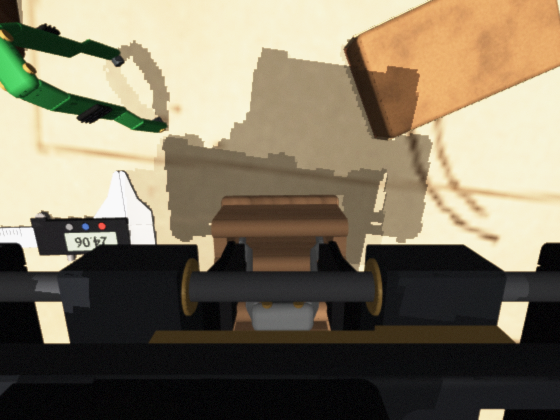

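View pics/s4.png

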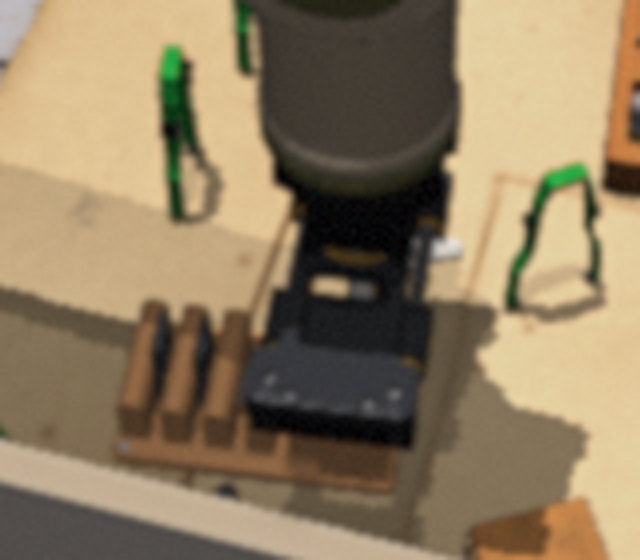

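>>> move_arm --deltas '[[[0,0,0,0,43],[0,0,-0.01,0,43],[0,0,-0.02,0,43],[0,0,-0.03,0,43],[0,0,-0.03,0,43],[0,0,-0.02,0,43],[0,0,0,0,43]]]'

```text
t: 10.07
tool_pos: [0.5979, -0.1598, 0.181]
eef_rot: [-0.001, 0.752, -0.659, 0.001]
ft_force: [0.3, -0.2, -2.4]
grip_width: 0.0377
```

```bash
python3 - <<'E'
from h import *
s=robot.get_state();print(s['t'],s['tool_pos'],s['ft_force'],s['grip_width'])
p=robot.camera('wrist');save(p,'w5')
p=robot.camera('scene');
cv2.imwrite('pics/s5.png',cv2.resize(p['img'][200:340,190:350],None,fx=4,fy=4,interpolation=cv2.INTER_CUBIC))
E
```

```text
10.075 [ 0.5978656  -0.15975455  0.18100837] [ 0.27415925 -0.20519703 -2.416726  ] 0.037733454753067004
```

View pics/w5.png

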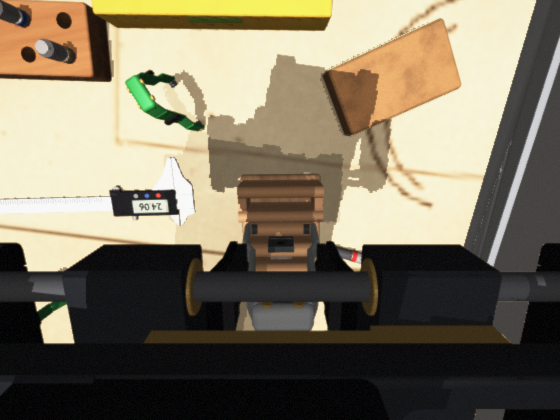

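View pics/s5.png

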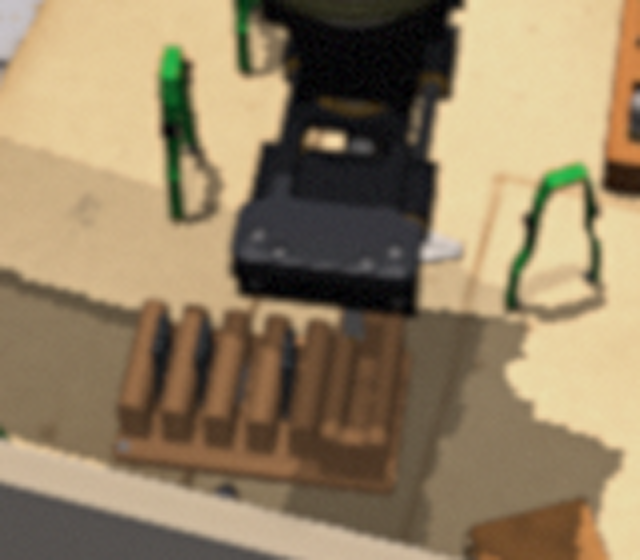

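>>> move_arm --deltas '[[[-0.0397,-0.0016,0,0,43],[-0.0397,-0.0016,0,0,43],[-0.0397,-0.0016,0,0,43],[-0.0397,-0.0016,0,0,43],[-0.0397,-0.0016,0,0,43],[-0.0397,-0.0016,0,0,43],[-0.0397,-0.0016,0,0,43],[-0.0397,-0.0016,0,0,43],[-0.0397,-0.0016,0,0,43],[-0.0397,-0.0016,0,0,43],[0,0,0.02,0.14,43],[0,0,0.03,0.139,43],[0,0,0.025,0,43],[0,0,0,0,43]]]'

```text
t: 11.92
tool_pos: [0.5588, 0.235, 0.1011]
eef_rot: [-0.003, -0.653, 0.757, 0.001]
ft_force: [0.4, -0.8, -1.0]
grip_width: 0.0374
```

```bash
python3 - <<'E'
from h import *
import pickle
s=robot.get_state();q=s['eef_rot'];print(s['t'],s['tool_pos'],s['ft_force'],s['grip_width'],np.degrees(2*np.arctan2(q[2],q[1])))
p=robot.camera('wrist');save(p,'w6');pickle.dump(p,open('w6.pkl','wb'))
p=robot.camera('scene');
cv2.imwrite('pics/s6.png',cv2.resize(p['img'][110:230,240:380],None,fx=5,fy=5,interpolation=cv2.INTER_CUBIC))
E
```

```text
11.925 [0.55884863 0.23498154 0.10108221] [ 0.37272603 -0.84587497 -0.96644759] 0.03740607976687774 261.5924435432446
```

View pics/w6.png

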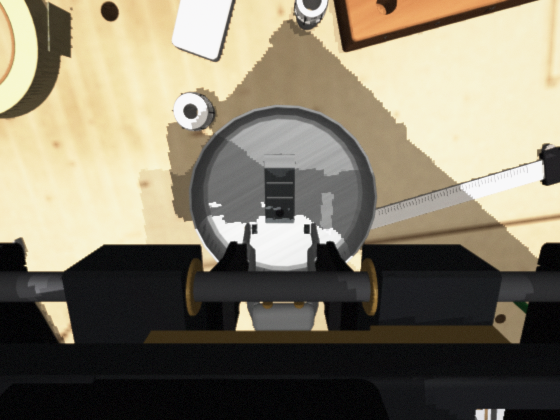

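View pics/s6.png

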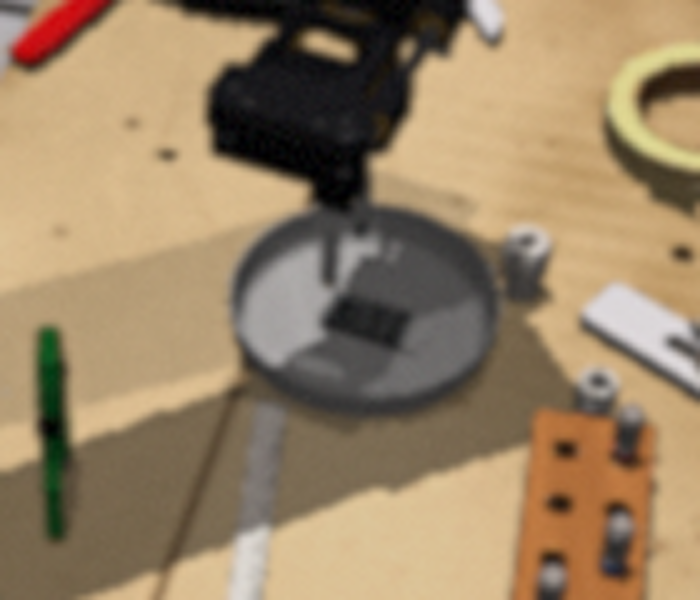

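```bash
python3 - <<'E'
from h import *
import pickle
p=pickle.load(open('w6.pkl','rb'))
c=p['img'][130:310,230:340].copy()
cv2.imwrite('pics/w6c.png',cv2.resize(c,None,fx=5 if 0 else 3.3,fy=3.3,interpolation=cv2.INTER_CUBIC))
k=np.array([.579,.2336]);a=np.radians(-8.4);u=np.array([np.cos(a),np.sin(a)]);v=np.array([-u[1],u[0]])
q=proj(p,np.array([[*(k+u*s+v*t),.009] for s in(-.028,.018) for t in(-.012,.012)]));print(((q-[230,130])*3.3).round(0), 'knife corners')
t=np.array([.5588,.235])
q=proj(p,np.array([[*(t+v*d),.0431+h] for d in(-.0155,.0155) for h in (0,.007)]));print(((q-[230,130])*3.3).round(0),'tips inner')
E
```

```text
[[210. 304.]
 [115. 304.]
 [212. 121.]
 [112. 121.]] knife corners
[[240. 316.]
 [242. 326.]
 [ 99. 316.]
 [ 97. 326.]] tips inner
```

View pics/w6c.png

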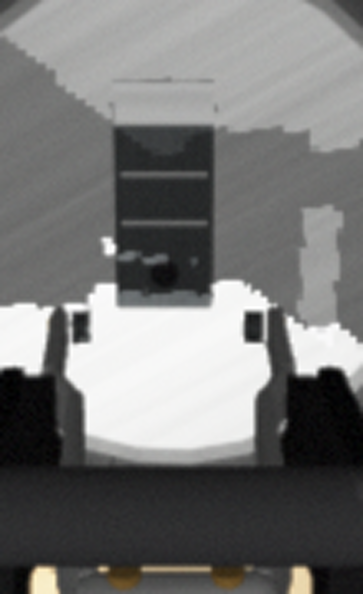

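>>> move_arm --deltas '[[[-0.0007,-0.0025,0.012,0,43],[0,0,0.012,0,43],[0,0,0.009,0,43],[0,0,0.006,0,43],[0,0,0,0,43]]]'

```text
t: 12.65
tool_pos: [0.5631, 0.2361, 0.0646]
eef_rot: [-0.0, -0.653, 0.757, 0.0]
ft_force: [0.8, 0.5, 0.6]
grip_width: 0.0375
```

```bash
python3 - <<'E'
from h import *
import pickle
s=robot.get_state();q=s['eef_rot'];print(s['t'],s['tool_pos'],s['ft_force'],s['grip_width'],np.degrees(2*np.arctan2(q[2],q[1])))
p=robot.camera('wrist');save(p,'w7');pickle.dump(p,open('w7.pkl','wb'))
c=p['img'][130:310,210:360].copy()
cv2.imwrite('pics/w7c.png',cv2.resize(c,None,fx=3.3,fy=3.3,interpolation=cv2.INTER_CUBIC))
E
```

```text
12.65 [0.56307866 0.23612151 0.06464297] [0.77991227 0.47581397 0.64141592] 0.03754346888810921 261.5664332589811
```

View pics/w7c.png

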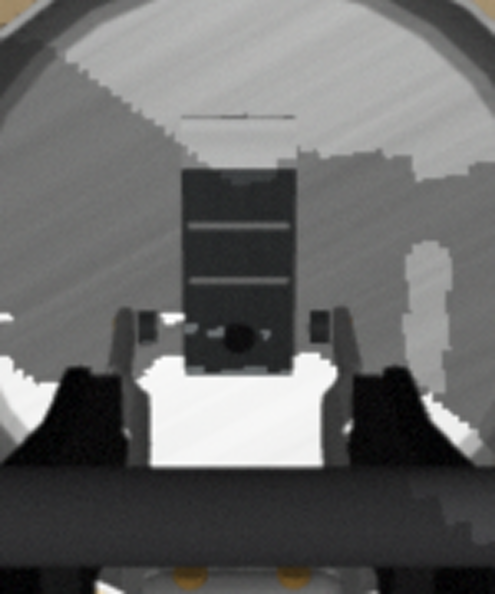

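>>> move_arm --deltas '[[[0.001,0,0.002,0,43],[0,0,0,0,43],[0,0,0,0,43]]]'

```text
t: 13.08
tool_pos: [0.5633, 0.2352, 0.0633]
eef_rot: [0.0, -0.653, 0.757, -0.0]
ft_force: [0.1, 0.2, 0.1]
grip_width: 0.0379
```

>>> move_arm --deltas '[[[0,0,0.0015,0,43],[0,0,0,0,43]]]'

```text
t: 13.32
tool_pos: [0.5631, 0.2352, 0.0615]
eef_rot: [-0.0, -0.653, 0.757, -0.0]
ft_force: [0.1, -0.6, -1.2]
grip_width: 0.0378
```

>>> move_arm --deltas '[[[0,0,0,0,40],[0,0,0,0,37],[0,0,0,0,32],[0,0,0,0,25],[0,0,0,0,20],[0,0,0,0,20]]]'

```text
t: 14.08
tool_pos: [0.5632, 0.2352, 0.0616]
eef_rot: [-0.0, -0.653, 0.757, -0.0]
ft_force: [0.0, 1.1, -1.2]
grip_width: 0.0344
```

```bash
python3 - <<'E'
from h import *
import pickle
s=robot.get_state();q=s['eef_rot'];print(s['t'],s['tool_pos'],s['ft_force'],s['grip_width'],np.degrees(2*np.arctan2(q[2],q[1])))
p=robot.camera('wrist');save(p,'w8');pickle.dump(p,open('w8.pkl','wb'))
c=p['img'][130:310,210:360].copy()
cv2.imwrite('pics/w8c.png',cv2.resize(c,None,fx=3.3,fy=3.3,interpolation=cv2.INTER_CUBIC))
E
```

```text
14.075 [0.56318953 0.23521646 0.06163345] [ 0.01419095  1.05430619 -1.158951  ] 0.03438718972742645 261.5653199055173
```

View pics/w8c.png

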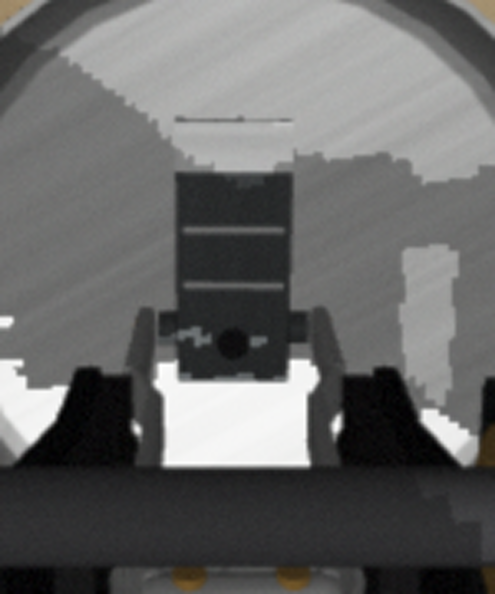

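>>> move_arm --deltas '[[[0,0,-0.004,0,20],[0,0,-0.006,0,20],[0,0,-0.006,0,20],[0,0,-0.006,0,20],[0,0,-0.006,0,20],[0,0,-0.006,0,20],[0,0,-0.006,0,20],[0,0,-0.008,0,20],[0,0,-0.012,0,20],[0,0,-0.02,0,20],[0,0,-0.02,0,20],[0,0,-0.02,0,20],[0,0,0,0,20],[0,0,0,0,20]]]'

```text
t: 15.88
tool_pos: [0.5629, 0.235, 0.1811]
eef_rot: [-0.0, -0.653, 0.757, 0.0]
ft_force: [0.4, 0.1, -2.3]
grip_width: 0.034
```

```bash
python3 - <<'E'
from h import *
import pickle
s=robot.get_state();q=s['eef_rot'];print(s['t'],s['tool_pos'],s['ft_force'],s['grip_width'],np.degrees(2*np.arctan2(q[2],q[1])))
p=robot.camera('wrist');save(p,'w9');pickle.dump(p,open('w9.pkl','wb'))
c=p['img'][130:310,210:360].copy()
cv2.imwrite('pics/w9c.png',cv2.resize(c,None,fx=3.3,fy=3.3,interpolation=cv2.INTER_CUBIC))
p=robot.camera('scene');pickle.dump(p,open('s9.pkl','wb'))
cv2.imwrite('pics/s9.png',cv2.resize(p['img'][110:230,240:380],None,fx=5,fy=5,interpolation=cv2.INTER_CUBIC))
E
```

```text
15.875 [0.56294615 0.23503401 0.18110296] [ 0.38658423  0.11482219 -2.31890881] 0.03402629169871602 261.56282843821737
```

View pics/w9c.png

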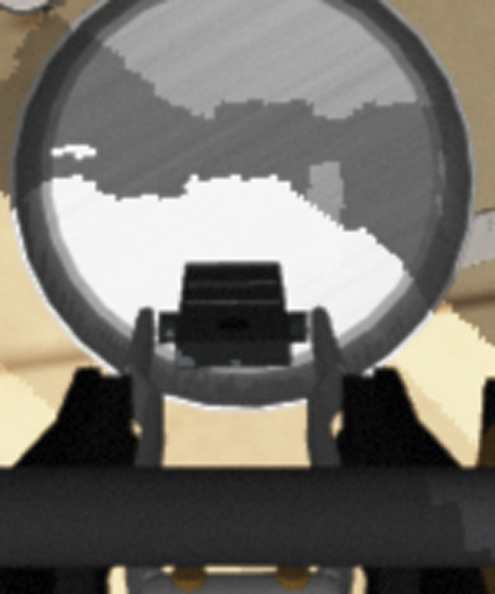

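View pics/s9.png

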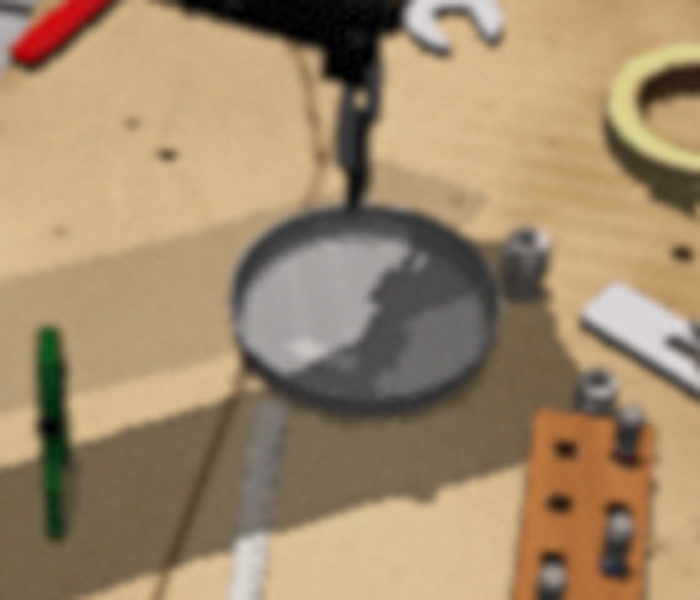

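```bash
python3 - <<'E'
from h import *
import pickle
p=pickle.load(open('w9.pkl','rb'));S=pickle.load(open('s9.pkl','rb'))
t=np.array([.5629,.2350]);z=.1267;a=np.radians(-8.43);u=np.array([np.cos(a),np.sin(a)])
for tilt in(-15,-8,0,8,15):
    T=np.radians(tilt)
    X=np.array([[*(t+u*np.sin(T)*d),z-np.cos(T)*d] for d in(-.012,.034,.044)])
    print(tilt,((proj(p,X)-[210,130])*3.3).round(0).tolist(),((proj(S,X)-[240,110])*5).round(0).tolist())
E
```

```text
-15 [[236.0, 325.0], [236.0, 315.0], [236.0, 313.0]] [[363.0, 123.0], [337.0, 184.0], [331.0, 197.0]]
-8 [[236.0, 332.0], [236.0, 298.0], [236.0, 293.0]] [[360.0, 121.0], [344.0, 187.0], [341.0, 201.0]]
0 [[236.0, 340.0], [236.0, 280.0], [236.0, 269.0]] [[357.0, 120.0], [353.0, 191.0], [352.0, 205.0]]
8 [[236.0, 347.0], [236.0, 261.0], [236.0, 246.0]] [[354.0, 119.0], [362.0, 193.0], [364.0, 208.0]]
15 [[236.0, 354.0], [236.0, 246.0], [236.0, 227.0]] [[351.0, 119.0], [370.0, 194.0], [373.0, 210.0]]
```

>>> move_arm --deltas '[[[0.015,-0.0013,-0.005,0,20],[0.03,-0.0026,-0.005,0,20],[0.0364,-0.0031,0,0,20],[0.0364,-0.0031,0,0,20],[0.0364,-0.0031,0,0,20],[0.0364,-0.0031,0,0,20],[0.0364,-0.0031,0,0,20],[0.0364,-0.0031,0,0,20],[0.0364,-0.0031,0,0,20],[0.0364,-0.0031,0,0,20],[0.0362,-0.0032,0,0,20],[0.02,-0.0017,0,0,20],[0.01,-0.001,0,0,20],[0,0,0,-0.14,20],[0,0,0,-0.141,20],[0,0,0,0,20],[0,0,0,0,20]]]'

```text
t: 18.1
tool_pos: [0.5385, -0.1673, 0.1917]
eef_rot: [-0.0, 0.752, -0.659, -0.0]
ft_force: [-0.5, 0.1, -1.5]
grip_width: 0.0345
```

```bash
python3 - <<'E'
from h import *
import pickle
s=robot.get_state();q=s['eef_rot'];print(s['t'],s['tool_pos'],s['ft_force'],s['grip_width'],np.degrees(2*np.arctan2(q[2],q[1])))
p=robot.camera('wrist');save(p,'w10');pickle.dump(p,open('w10.pkl','wb'))
c=p['img'][110:310,200:360].copy()
cv2.imwrite('pics/w10c.png',cv2.resize(c,None,fx=3,fy=3,interpolation=cv2.INTER_CUBIC))
a=np.radians(7.7);R=np.array([[np.cos(a),-np.sin(a)],[np.sin(a),np.cos(a)]])
L=np.array([[-8,12,47.5],[-8,-12,47.5],[-8,35,47.5],[-8,-35,47.5],[-30,12,68],[-30,-12,68],[14,12,68],[14,-12,68]])/1e3
X=np.c_[L[:,:2]@R.T+[.546,-.167],L[:,2]]
print(((proj(p,X)-[200,110])*3).round(0).tolist())
S=robot.camera('scene');pickle.dump(S,open('s10.pkl','wb'))
cv2.imwrite('pics/s10.png',cv2.resize(S['img'][230:340,200:320],None,fx=5,fy=5,interpolation=cv2.INTER_CUBIC))
E
```

```text
18.1 [ 0.53850498 -0.16725747  0.1916886 ] [-0.48910195  0.06263458 -1.54996212] 0.03449453772531765 -82.45963976697868
[[211.0, 270.0], [284.0, 270.0], [140.0, 271.0], [354.0, 270.0], [209.0, 354.0], [286.0, 353.0], [207.0, 214.0], [287.0, 214.0]]
```

View pics/w10c.png

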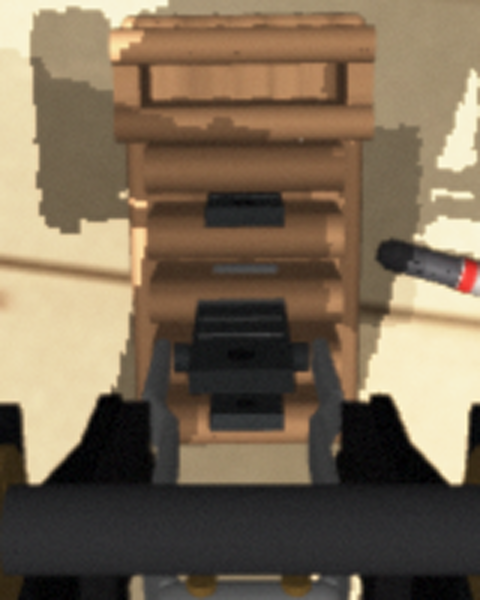

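View pics/s10.png

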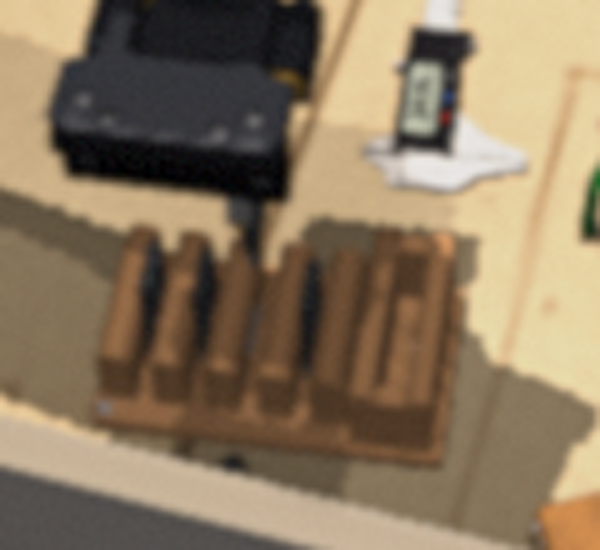

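>>> move_arm --deltas '[[[0,0,0.02,0,20],[0,0,0.02,0,20],[0,0,0.01,0,20],[0,0,0,0,20]]]'

```text
t: 18.7
tool_pos: [0.5381, -0.1677, 0.1413]
eef_rot: [0.0, 0.753, -0.658, -0.0]
ft_force: [-0.1, -0.3, -0.6]
grip_width: 0.0343
```

```bash
python3 - <<'E'
from h import *
import pickle
s=robot.get_state();q=s['eef_rot'];print(s['t'],s['tool_pos'],s['ft_force'],s['grip_width'],np.degrees(2*np.arctan2(q[2],q[1])))
p=robot.camera('wrist');save(p,'w11');pickle.dump(p,open('w11.pkl','wb'))
c=p['img'][110:310,200:360].copy()
cv2.imwrite('pics/w11c.png',cv2.resize(c,None,fx=3,fy=3,interpolation=cv2.INTER_CUBIC))
S=robot.camera('scene')
cv2.imwrite('pics/s11.png',cv2.resize(S['img'][230:340,200:320],None,fx=5,fy=5,interpolation=cv2.INTER_CUBIC))
E
```

```text
18.7 [ 0.53813299 -0.1677362   0.14130522] [-0.10970433 -0.32173182 -0.55014427] 0.034291378599117524 -82.35791329365891
```

View pics/w11c.png

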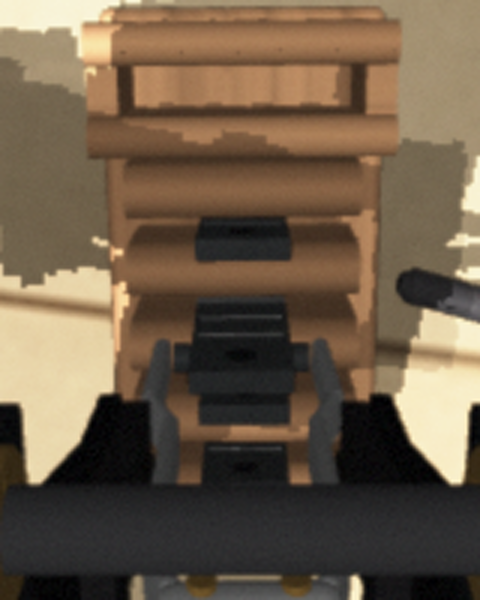

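View pics/s11.png

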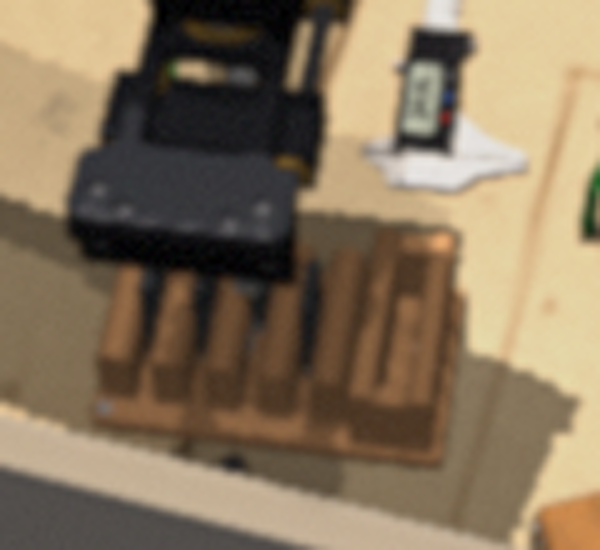

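>>> move_arm --deltas '[[[0,0,0.006,0,20],[0,0,0.006,0,20],[0,0,0.005,0,20],[0,0,0,0,20]]]'

```text
t: 19.3
tool_pos: [0.5381, -0.1678, 0.1241]
eef_rot: [0.0, 0.753, -0.658, -0.0]
ft_force: [0.6, -0.3, -1.7]
grip_width: 0.0342
```

>>> move_arm --deltas '[[[0,0,0.003,0,20],[0,0,0.003,0,20],[0,0,0,0,20]]]'

```text
t: 19.68
tool_pos: [0.5385, -0.1679, 0.1187]
eef_rot: [-0.0, 0.753, -0.658, 0.0]
ft_force: [0.1, 0.9, -0.7]
grip_width: 0.0343
```

>>> move_arm --deltas '[[[0,0,0.002,0,20],[0,0,0,0,20]]]'

```text
t: 19.92
tool_pos: [0.5386, -0.1679, 0.1169]
eef_rot: [-0.0, 0.753, -0.658, 0.0]
ft_force: [0.6, -0.0, 3.1]
grip_width: 0.0342
```

```bash
python3 - <<'E'
from h import *
import pickle
s=robot.get_state();q=s['eef_rot'];print(s['t'],s['tool_pos'],s['ft_force'],s['grip_width'],np.degrees(2*np.arctan2(q[2],q[1])))
p=robot.camera('wrist');save(p,'w12');pickle.dump(p,open('w12.pkl','wb'))
c=p['img'][110:310,200:360].copy()
cv2.imwrite('pics/w12c.png',cv2.resize(c,None,fx=3,fy=3,interpolation=cv2.INTER_CUBIC))
E
```

```text
19.925 [ 0.53863151 -0.16793245  0.11689266] [ 0.58370089 -0.01850045  3.07068999] 0.034215093011572474 -82.33103511373763
```

View pics/w12c.png

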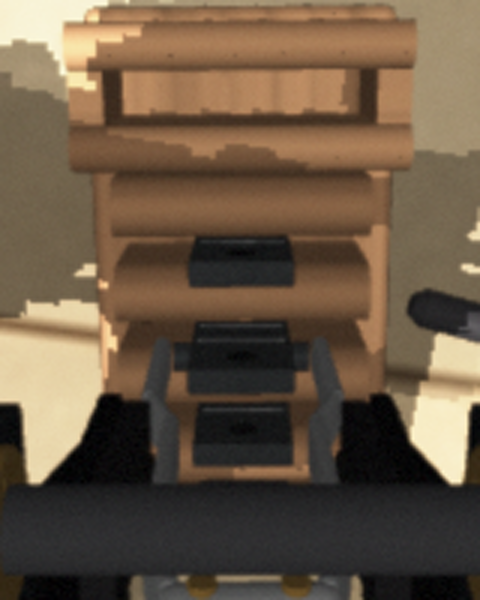

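>>> move_arm --deltas '[[[0,0,0.0015,0,20],[0,0,0,0,20],[0,0,0,0,30],[0,0,0,0,40],[0,0,0,0,45],[0,0,0,0,45]]]'

```text
t: 20.72
tool_pos: [0.5381, -0.1678, 0.1148]
eef_rot: [0.0, 0.753, -0.658, -0.0]
ft_force: [-0.0, -0.7, -1.5]
grip_width: 0.0391
```

```bash
python3 - <<'E'
from h import *
import pickle
s=robot.get_state();q=s['eef_rot'];print(s['t'],s['tool_pos'],s['ft_force'],s['grip_width'],np.degrees(2*np.arctan2(q[2],q[1])))
p=robot.camera('wrist');save(p,'w13');pickle.dump(p,open('w13.pkl','wb'))
c=p['img'][110:310,200:360].copy()
cv2.imwrite('pics/w13c.png',cv2.resize(c,None,fx=3,fy=3,interpolation=cv2.INTER_CUBIC))
E
```

```text
20.725 [ 0.53808068 -0.16784925  0.11478976] [-0.04577352 -0.65510648 -1.46381614] 0.03914114279291152 -82.33529598589611
```

View pics/w13c.png

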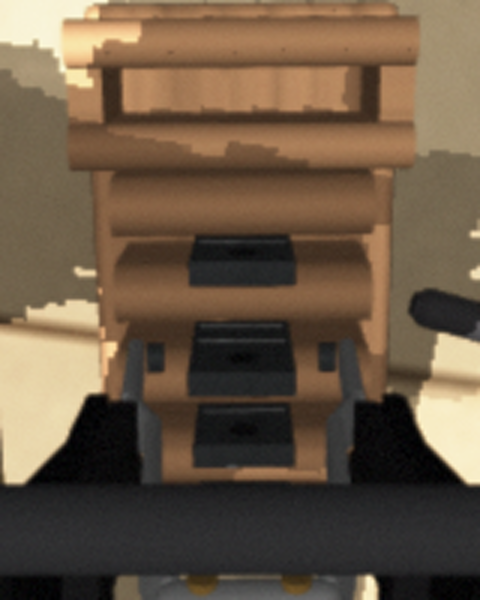

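>>> move_arm --deltas '[[[0,0,-0.005,0,45],[0,0,-0.015,0,45],[0,0,-0.02,0,45],[0,0,0,0,30],[0,0,0,0,20],[0,0,0,0,20],[0,0,0,0,20],[0,0,0,0,20]]]'

```text
t: 21.78
tool_pos: [0.5383, -0.1678, 0.1549]
eef_rot: [0.0, 0.753, -0.658, -0.0]
ft_force: [-0.5, -0.7, -1.1]
grip_width: 0.0275
```

```bash
python3 - <<'E'
from h import *
import pickle
s=robot.get_state();q=s['eef_rot'];print(s['t'],s['tool_pos'],s['ft_force'],s['grip_width'],np.degrees(2*np.arctan2(q[2],q[1])))
p=robot.camera('wrist');save(p,'w14');pickle.dump(p,open('w14.pkl','wb'))
c=p['img'][110:310,200:360].copy()
cv2.imwrite('pics/w14c.png',cv2.resize(c,None,fx=3,fy=3,interpolation=cv2.INTER_CUBIC))
t=s['tool_pos'];print(((proj(p,np.array([[t[0],t[1],t[2]-.0579],[t[0],t[1],t[2]-.0509],[.538,-.168,.075]]))-[200,110])*3).round())
E
```

```text
21.775 [ 0.53826319 -0.16784006  0.15487055] [-0.53498271 -0.68324737 -1.0661558 ] 0.02751098381392502 -82.33445577432784
[[245. 348.]
 [245. 357.]
 [246. 324.]]
```

View pics/w14c.png

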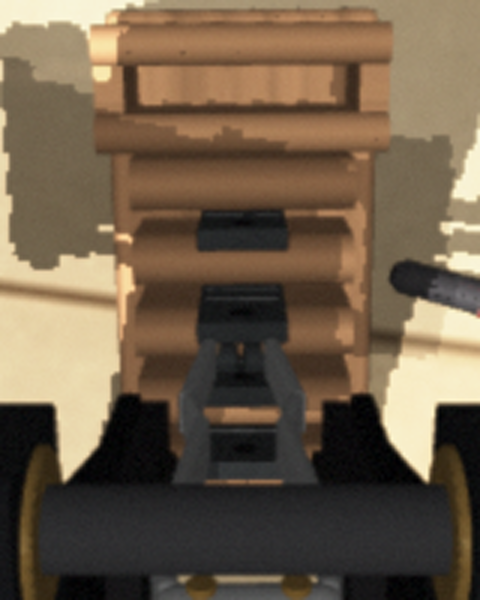

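>>> move_arm --deltas '[[[0,0,0.01,0,20],[0,0,0.007,0,20],[0,0,0.003,0,20],[0,0,0,0,20]]]'

```text
t: 22.32
tool_pos: [0.5383, -0.1678, 0.1349]
eef_rot: [0.0, 0.753, -0.658, -0.0]
ft_force: [0.2, 0.1, -0.9]
grip_width: 0.0279
```

>>> move_arm --deltas '[[[0,0,0.0025,0,20],[0,0,0.0025,0,20],[0,0,0,0,20]]]'

```text
t: 22.7
tool_pos: [0.5397, -0.1681, 0.1316]
eef_rot: [-0.001, 0.753, -0.658, 0.002]
ft_force: [1.5, 0.2, 7.0]
grip_width: 0.0277
```

>>> move_arm --deltas '[[[0,0,0.002,0,20],[0,0,0.002,0,20],[0,0,0,0,20]]]'

```text
t: 23.08
tool_pos: [0.5399, -0.1681, 0.1278]
eef_rot: [-0.001, 0.753, -0.658, 0.002]
ft_force: [0.3, -0.3, 8.4]
grip_width: 0.0273
```

```bash
python3 - <<'E'
from h import *
import pickle
s=robot.get_state();q=s['eef_rot'];print(s['t'],s['tool_pos'],s['ft_force'],s['ft_torque'],s['grip_width'],q)
p=robot.camera('wrist');save(p,'w15');pickle.dump(p,open('w15.pkl','wb'))
c=p['img'][110:310,200:360].copy()
cv2.imwrite('pics/w15c.png',cv2.resize(c,None,fx=3,fy=3,interpolation=cv2.INTER_CUBIC))
E
```

```text
23.075 [ 0.5399128  -0.16813973  0.12783973] [ 0.27859794 -0.27675064  8.43557186] [ 0.02724108 -0.17602693 -0.02291631] 0.02732162363583012 [-0.00078506  0.75278743 -0.65826081  0.00178108]
```

View pics/w15c.png

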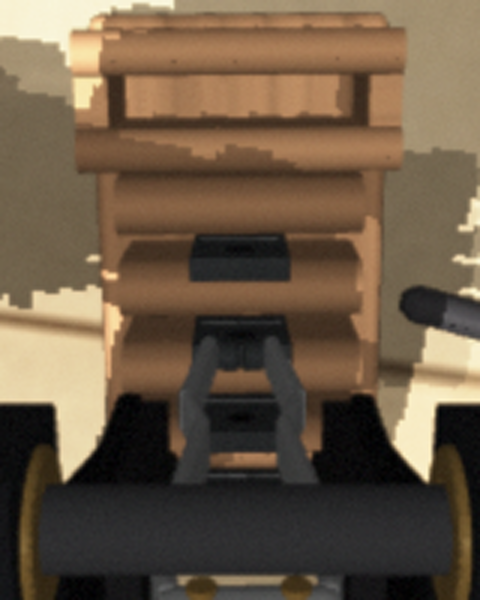

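>>> move_arm --deltas '[[[0,0,0.002,0,20],[0,0,0.002,0,20],[0,0,0,0,20]]]'

```text
t: 23.5
tool_pos: [0.5403, -0.1681, 0.1243]
eef_rot: [-0.001, 0.753, -0.658, 0.002]
ft_force: [0.5, -0.1, 11.2]
grip_width: 0.0274
```

>>> move_arm --deltas '[[[0,0,0.002,0,20],[0,0,0.002,0,20],[0,0,0,0,20]]]'

```text
t: 23.88
tool_pos: [0.5426, -0.1682, 0.1233]
eef_rot: [-0.002, 0.753, -0.658, 0.005]
ft_force: [-0.9, 1.6, 28.3]
grip_width: 0.0274
```

```bash
python3 - <<'E'
from h import *
import pickle
s=robot.get_state();q=s['eef_rot'];print(s['t'],s['tool_pos'],s['ft_force'],s['ft_torque'],s['grip_width'],q)
p=robot.camera('wrist');save(p,'w16');pickle.dump(p,open('w16.pkl','wb'))
c=p['img'][110:310,200:360].copy()
cv2.imwrite('pics/w16c.png',cv2.resize(c,None,fx=3,fy=3,interpolation=cv2.INTER_CUBIC))
S=robot.camera('scene')
cv2.imwrite('pics/s16.png',cv2.resize(S['img'][230:340,200:320],None,fx=5,fy=5,interpolation=cv2.INTER_CUBIC))
E
```

```text
23.875 [ 0.54255734 -0.16824043  0.12331001] [-0.85036036  1.62338272 28.30182552] [ 0.43508413  0.30147804 -0.0067116 ] 0.027365280860143316 [-0.00218584  0.75289082 -0.65812571  0.00460272]
```

View pics/w16c.png

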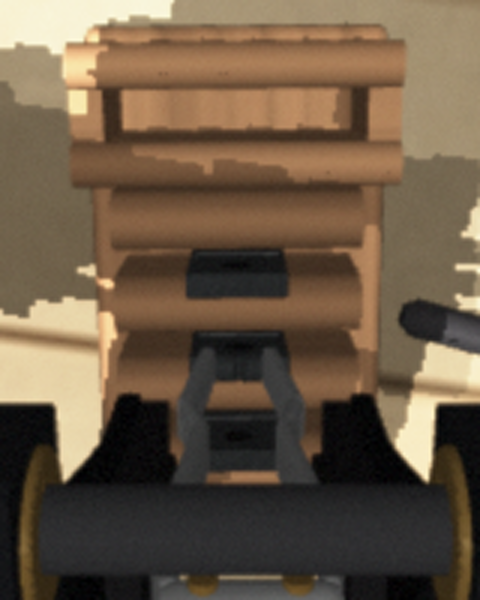

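View pics/s16.png

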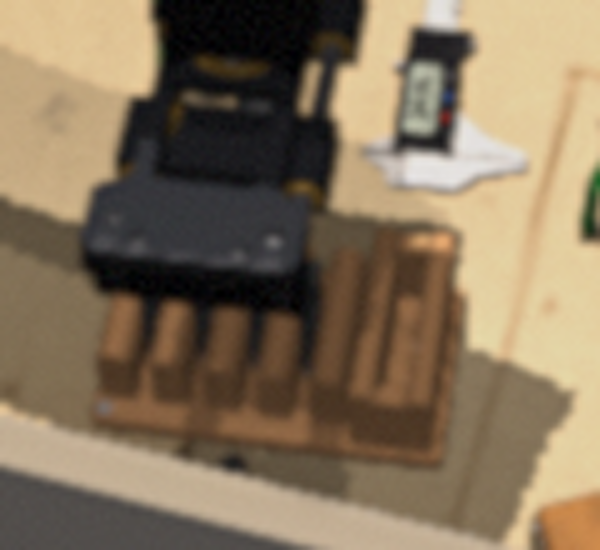

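>>> move_arm --deltas '[[[0,0,-0.005,0,20],[0,0,-0.015,0,20],[0,0,-0.02,0,20],[0,0,-0.01,0,20],[0,0,0,0,20]]]'

```text
t: 24.6
tool_pos: [0.5387, -0.168, 0.1687]
eef_rot: [-0.0, 0.753, -0.658, 0.001]
ft_force: [-0.5, 0.0, -1.1]
grip_width: 0.0275
```

```bash
python3 - <<'E'
from h import *
import pickle
s=robot.get_state();q=s['eef_rot'];print(s['t'],s['tool_pos'],s['ft_force'],s['ft_torque'],s['grip_width'],q)
p=robot.camera('wrist');save(p,'w17');pickle.dump(p,open('w17.pkl','wb'))
c=p['img'][110:310,200:360].copy()
cv2.imwrite('pics/w17c.png',cv2.resize(c,None,fx=3,fy=3,interpolation=cv2.INTER_CUBIC))
S=robot.camera('scene')
cv2.imwrite('pics/s17.png',cv2.resize(S['img'][230:340,200:320],None,fx=5,fy=5,interpolation=cv2.INTER_CUBIC))
a=np.radians(7.7);R=np.array([[np.cos(a),-np.sin(a)],[np.sin(a),np.cos(a)]])
for z in(68,72,77):
  L=np.array([[x,y,z] for x in(-30,-8,14) for y in (-12,12)])/1e3
  X=np.c_[L[:,:2]@R.T+[.546,-.167],L[:,2]];print(z,((proj(p,X)-[200,110])*3).round(0).tolist())
E
```

```text
24.6 [ 0.53866832 -0.16800179  0.16873791] [-0.516427    0.00212046 -1.09912326] [0.04764754 0.03142902 0.01911583] 0.0275201983195647 [-1.44955448e-04  7.52757653e-01 -6.58297519e-01  5.20433867e-04]
68 [[286.0, 378.0], [203.0, 378.0], [287.0, 305.0], [202.0, 305.0], [288.0, 228.0], [201.0, 229.0]]
72 [[287.0, 383.0], [203.0, 383.0], [288.0, 309.0], [202.0, 309.0], [288.0, 231.0], [201.0, 231.0]]
77 [[288.0, 389.0], [202.0, 389.0], [288.0, 313.0], [201.0, 313.0], [289.0, 234.0], [200.0, 235.0]]
```

View pics/w17c.png

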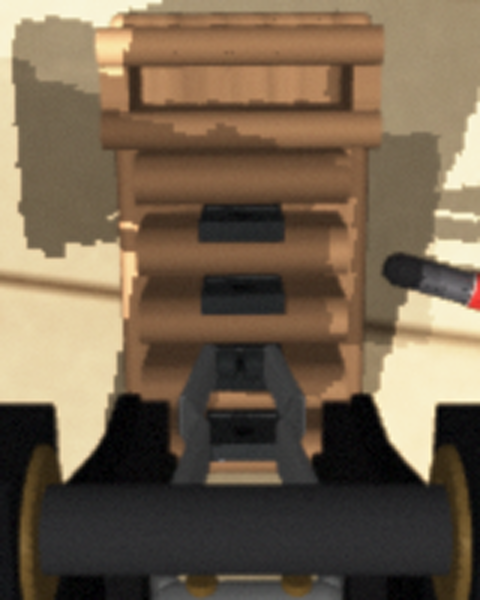

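View pics/s17.png

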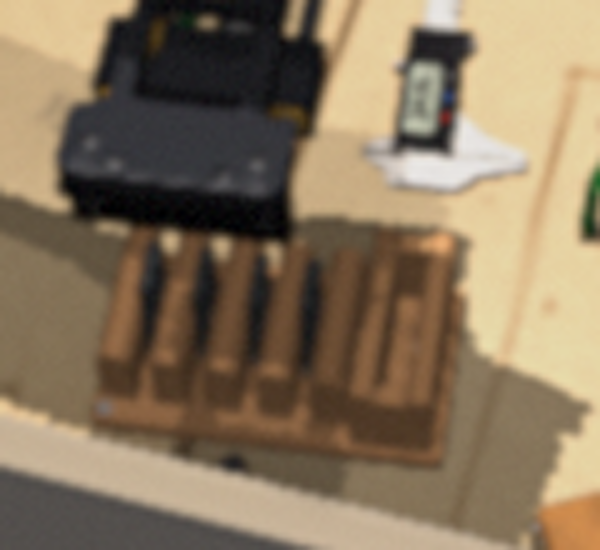

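```bash
python3 - <<'E'
from h import *
a=cv2.imread('pics/w14.png');b=cv2.imread('pics/w17.png')
for (x0,y0,x1,y1) in((256,222,276,272),(286,222,304,272),(252,300,312,330)):
    t=a[y0:y1,x0:x1];m=cv2.matchTemplate(b[y0-8:y1+8,x0-8:x1+8],t,cv2.TM_CCOEFF_NORMED);i=np.unravel_index(m.argmax(),m.shape);print(m.max(),np.array(i)[::-1]-8)
    cx,cy=i[1],i[0]
    if 0<cy<16: q=m[cy-1:cy+2,cx];print('suby',(q[0]-q[2])/(2*(q[0]-2*q[1]+q[2])))
c=np.hstack([cv2.resize(i[210:340,245:320],None,fx=4,fy=4,interpolation=cv2.INTER_CUBIC) for i in(a,b)]);cv2.imwrite('pics/cmp.png',c)
E
```

```text
0.7008277 [ 0 -5]
suby -0.0012614209
0.73209435 [-1 -5]
suby 0.041522395
0.9371505 [0 0]
suby -0.44977814
```

View pics/cmp.png

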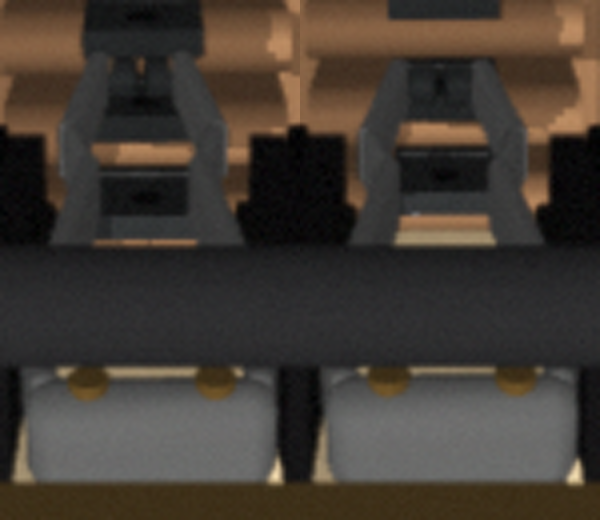

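>>> move_arm --deltas '[[[0,-0.0101,0,0,30],[-0.0002,-0.0201,0,0,40],[0,-0.0201,0,0,43],[0,-0.0101,0,0,43],[0,0,0,0,43],[0,0,0,0,43]]]'

```text
t: 25.45
tool_pos: [0.5977, -0.1598, 0.168]
eef_rot: [0.0, 0.753, -0.658, -0.0]
ft_force: [0.2, 0.0, -0.9]
grip_width: 0.0377
```

```bash
python3 - <<'E'
from h import *
import pickle
s=robot.get_state();q=s['eef_rot'];t=s['tool_pos'];print(s['t'],s['tool_pos'],s['ft_force'],s['grip_width'],np.degrees(2*np.arctan2(q[2],q[1])))
p=robot.camera('wrist');save(p,'w18');pickle.dump(p,open('w18.pkl','wb'))
c=p['img'][150:310,200:360].copy()
cv2.imwrite('pics/w18c.png',cv2.resize(c,None,fx=4,fy=4,interpolation=cv2.INTER_CUBIC))
a=np.radians(7.7);R=np.array([[np.cos(a),-np.sin(a)],[np.sin(a),np.cos(a)]])
L=np.array([[52+dx,y,54] for dx in(-6.25,6.25) for y in (-32,32)])/1e3
X=np.c_[L[:,:2]@R.T+[.546,-.167],L[:,2]];print(((proj(p,X)-[200,150])*4).round(0).tolist())
S=robot.camera('scene');pickle.dump(S,open('s18.pkl','wb'))
cv2.imwrite('pics/s18.png',cv2.resize(S['img'][210:340,200:340],None,fx=5,fy=5,interpolation=cv2.INTER_CUBIC))
E
```

```text
25.45 [ 0.5977379  -0.15982735  0.16795614] [ 0.20060381  0.04708341 -0.88978472] 0.03770917411403259 -82.34935399322053
[[470.0, 256.0], [185.0, 256.0], [472.0, 201.0], [183.0, 202.0]]
```

View pics/w18c.png

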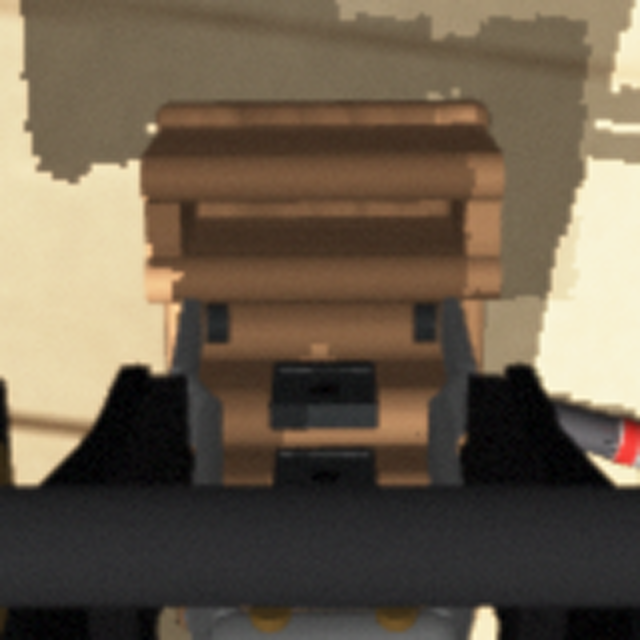

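View pics/s18.png

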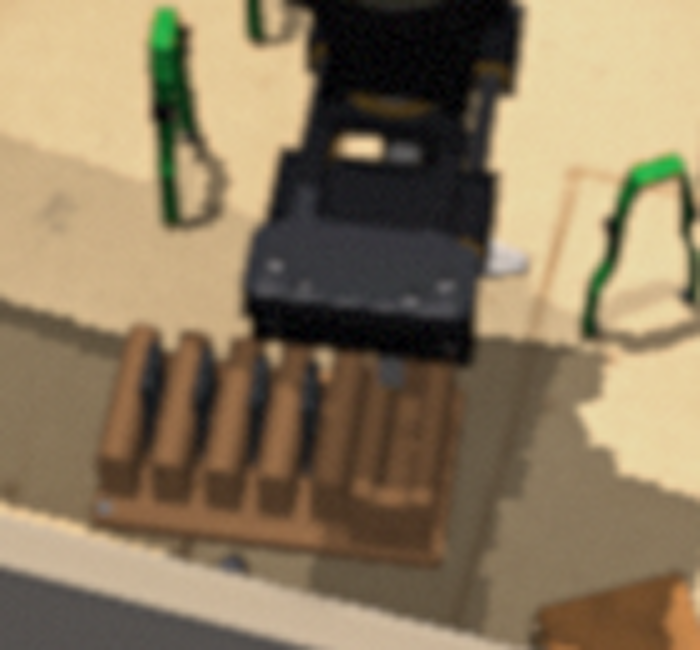

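```bash
python3 - <<'E'
from h import *
import pickle
p=pickle.load(open('w18.pkl','rb'));t=np.array([.59774,-.15983,.16796])
x=np.array([.1331,-.9911,0]);y=np.array([-.9911,-.1331,0])
for dy in(-.001,0,.001,.002):
  print(dy,[((proj(p,(t+s*x*.018+y*(dy+e)-[0,0,.0537+h])[None])-[200,150])*4).round(0).tolist() for s in(-1,1) for e,h in((-.0035,0),(.0035,0),(0,-.0035),(0,.0035))])
p=pickle.load(open('w6.pkl','rb'))
s=np.array([.55885,.23498,.10108])
print((proj(p,(s-[0,0,.0537])[None])-[230,130])*3.3)
E
```

```text
-0.001 [[[225.0, 287.0]], [[226.0, 325.0]], [[224.0, 312.0]], [[227.0, 300.0]], [[429.0, 287.0]], [[428.0, 325.0]], [[430.0, 312.0]], [[427.0, 300.0]]]
0 [[[225.0, 293.0]], [[226.0, 330.0]], [[224.0, 318.0]], [[227.0, 305.0]], [[429.0, 292.0]], [[428.0, 330.0]], [[430.0, 317.0]], [[427.0, 305.0]]]
0.001 [[[225.0, 298.0]], [[226.0, 335.0]], [[224.0, 323.0]], [[227.0, 311.0]], [[429.0, 298.0]], [[428.0, 335.0]], [[430.0, 323.0]], [[427.0, 310.0]]]
0.002 [[[225.0, 303.0]], [[226.0, 341.0]], [[224.0, 328.0]], [[227.0, 316.0]], [[429.0, 303.0]], [[428.0, 341.0]], [[430.0, 328.0]], [[427.0, 316.0]]]
[[169.48744249 321.51638329]]
```

>>> move_arm --deltas '[[[0,-0.0009,0.02,0,43],[0,0,0.02,0,43],[0,0,0.01,0,43],[0,0,0,0,43]]]'

```text
t: 26.05
tool_pos: [0.5984, -0.1593, 0.1168]
eef_rot: [0.0, 0.753, -0.658, -0.001]
ft_force: [0.8, -0.5, -0.9]
grip_width: 0.0375
```

```bash
python3 - <<'E'
from h import *
import pickle
s=robot.get_state();q=s['eef_rot'];t=s['tool_pos'];print(s['t'],s['tool_pos'],s['ft_force'],s['grip_width'],np.degrees(2*np.arctan2(q[2],q[1])))
p=robot.camera('wrist');save(p,'w19');pickle.dump(p,open('w19.pkl','wb'))
c=p['img'][150:310,200:360].copy()
cv2.imwrite('pics/w19c.png',cv2.resize(c,None,fx=4,fy=4,interpolation=cv2.INTER_CUBIC))
E
```

```text
26.05 [ 0.59843659 -0.15934929  0.11679097] [ 0.81080173 -0.50624944 -0.89995532] 0.03753438129990493 -82.32650765105866
```

View pics/w19c.png

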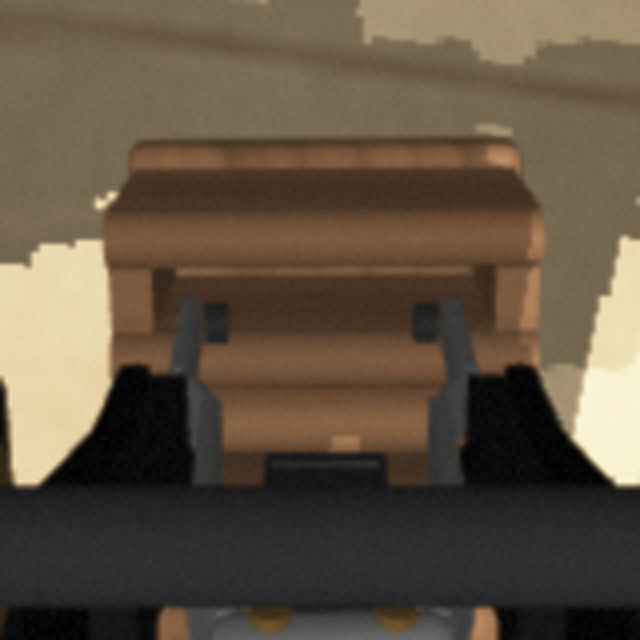

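>>> move_arm --deltas '[[[0,-0.0008,0.004,0,43],[0,0,0.004,0,43],[0,0,0.004,0,43],[0,0,0,0,43]]]'

```text
t: 26.6
tool_pos: [0.5997, -0.1594, 0.1058]
eef_rot: [0.0, 0.753, -0.658, -0.0]
ft_force: [-0.2, 0.2, -0.6]
grip_width: 0.0372
```

```bash
python3 - <<'E'
from h import *
import pickle
s=robot.get_state();q=s['eef_rot'];t=s['tool_pos'];print(s['t'],s['tool_pos'],s['ft_force'],s['grip_width'],np.degrees(2*np.arctan2(q[2],q[1])))
p=robot.camera('wrist');save(p,'w20');pickle.dump(p,open('w20.pkl','wb'))
c=p['img'][150:310,200:360].copy()
cv2.imwrite('pics/w20c.png',cv2.resize(c,None,fx=4,fy=4,interpolation=cv2.INTER_CUBIC))
E
```

```text
26.6 [ 0.59966095 -0.15938703  0.10577262] [-0.22846823  0.19530622 -0.56785888] 0.03723103683767676 -82.33388332487431
```

View pics/w20c.png

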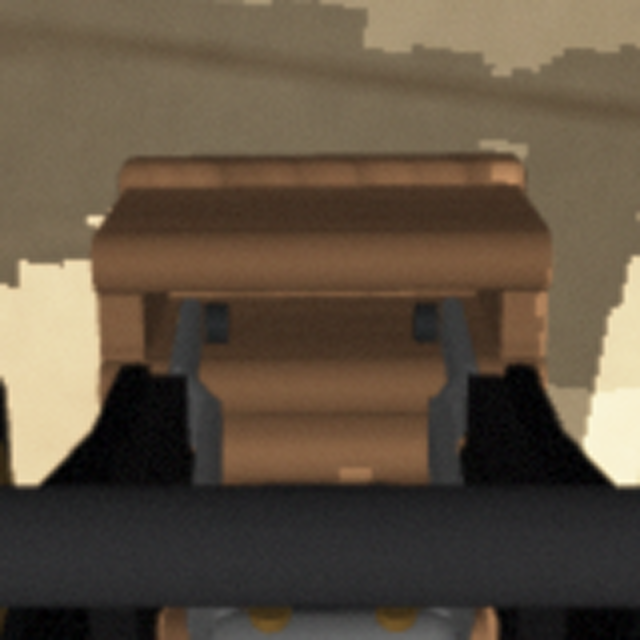

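>>> move_arm --deltas '[[[0,0.0003,0.005,0,43],[0,0,0.005,0,43],[0,0,0.005,0,43],[0,0,0,0,43]]]'

```text
t: 27.15
tool_pos: [0.5993, -0.1594, 0.0905]
eef_rot: [0.0, 0.753, -0.658, -0.0]
ft_force: [0.3, -0.8, -0.7]
grip_width: 0.0378
```

>>> move_arm --deltas '[[[0,0.0002,0.005,0,43],[0,0.0001,0.005,0,43],[0,0,0.005,0,43],[0,0,0,0,43]]]'

```text
t: 27.65
tool_pos: [0.599, -0.1594, 0.0756]
eef_rot: [0.0, 0.753, -0.658, -0.0]
ft_force: [0.1, 0.8, -0.4]
grip_width: 0.038
```

>>> move_arm --deltas '[[[0,0,0.003,0,43],[0,0,0.002,0,43],[0,0,0,0,43]]]'

```text
t: 28.02
tool_pos: [0.5992, -0.1595, 0.071]
eef_rot: [0.0, 0.753, -0.658, -0.0]
ft_force: [0.7, 0.5, -2.3]
grip_width: 0.0376
```

>>> move_arm --deltas '[[[0,0,0.0015,0,43],[0,0,0,0,43]]]'

```text
t: 28.28
tool_pos: [0.5995, -0.1595, 0.0698]
eef_rot: [-0.0, 0.753, -0.658, 0.0]
ft_force: [1.2, 0.9, -0.2]
grip_width: 0.0381
```

>>> move_arm --deltas '[[[0,0,0.001,0,43],[0,0,0,0,45],[0,0,0,0,47],[0,0,0,0,50],[0,0,0,0,60],[0,0,0,0,80],[0,0,0,0,100],[0,0,0,0,100]]]'

```text
t: 29.28
tool_pos: [0.5993, -0.1596, 0.0686]
eef_rot: [0.0, 0.753, -0.658, 0.0]
ft_force: [-1.1, -0.2, -0.7]
grip_width: 0.0744
```

```bash
python3 - <<'E'
from h import *
s=robot.get_state();print(s['t'],s['tool_pos'],s['ft_force'],s['grip_width'])
p=robot.camera('wrist');save(p,'w21')
E
```

```text
29.275 [ 0.59928984 -0.15956248  0.06858779] [-1.1069973  -0.16259222 -0.67532835] 0.07437412863662257
```

View pics/w21.png

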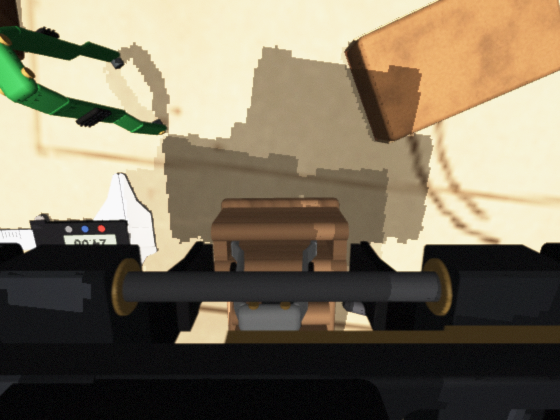

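Tongs stand free in the pocket. Retract straight up, then back off so that the cameras see the rack.

>>> move_arm --deltas '[[[0,0,0,0,100],[0,0,-0.02,0,100],[0,0,-0.04,0,100],[0,0,-0.04,0,100],[0,0,-0.04,0,100],[0,0,-0.04,0,100],[0,0.03,0,0,100],[0,0.03,0,0,100],[0,0,0,0,100],[0,0,0,0,100]]]'

```text
t: 30.58
tool_pos: [0.5404, -0.1673, 0.2498]
eef_rot: [-0.0, 0.753, -0.658, 0.001]
ft_force: [0.0, -0.7, -0.8]
grip_width: 0.087
```

```bash
python3 - <<'E'
from h import *
import pickle
s=robot.get_state();print(s['t'],s['tool_pos'],s['ft_force'],s['grip_width'])
p=robot.camera('wrist');save(p,'w22');pickle.dump(p,open('w22.pkl','wb'))
c=p['img'][80:250,190:330];cv2.imwrite('pics/w22c.png',cv2.resize(c,None,fx=3.5,fy=3.5,interpolation=cv2.INTER_CUBIC))
S=robot.camera('scene');pickle.dump(S,open('s22.pkl','wb'))
cv2.imwrite('pics/s22.png',cv2.resize(S['img'][230:340,200:320],None,fx=5,fy=5,interpolation=cv2.INTER_CUBIC))
a=np.radians(7.7);R=np.array([[np.cos(a),-np.sin(a)],[np.sin(a),np.cos(a)]])
for z in(68,73,77):
  L=np.array([[x,0,z] for x in(-52,-30,-8,14)])/1e3
  X=np.c_[L[:,:2]@R.T+[.546,-.167],L[:,2]];print(z,((proj(p,X)-[190,80])*3.5).round(0).tolist(),((proj(S,X)-[200,230])*5).round(0).tolist())
X=np.array([[.5975,-.16,.126]]);print((proj(p,X)-[190,80])*3.5)
E
```

```text
30.575 [ 0.54036007 -0.16725462  0.24981333] [ 0.02310716 -0.74310352 -0.80903784] 0.08698846861357042
68 [[322.0, 533.0], [322.0, 468.0], [322.0, 400.0], [322.0, 330.0]] [[147.0, 264.0], [200.0, 271.0], [253.0, 277.0], [307.0, 284.0]]
73 [[322.0, 538.0], [322.0, 472.0], [322.0, 403.0], [322.0, 332.0]] [[146.0, 258.0], [199.0, 264.0], [253.0, 271.0], [307.0, 278.0]]
77 [[322.0, 542.0], [322.0, 475.0], [322.0, 406.0], [322.0, 334.0]] [[145.0, 252.0], [199.0, 259.0], [252.0, 266.0], [306.0, 272.0]]
[[321.83358642 212.2201816 ]]
```

View pics/w22c.png

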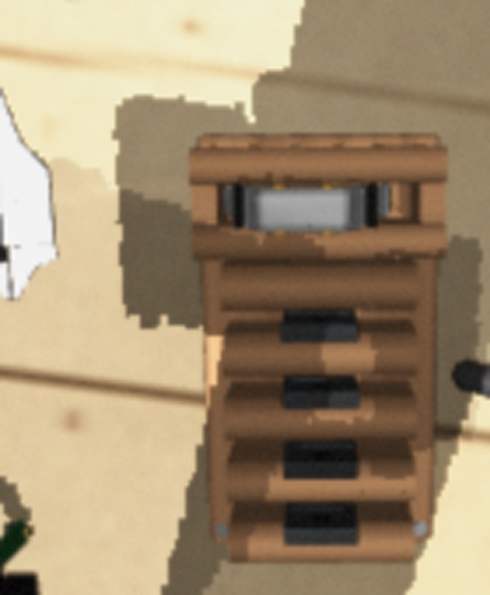

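View pics/s22.png

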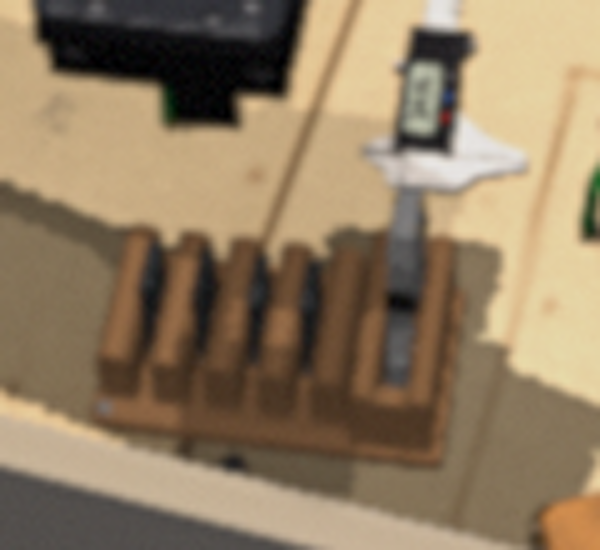

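```bash
python3 - <<'E'
from h import *
print(robot.finish_job(), robot.get_state()['t'])
E
```

```text
the job is handed in; nothing more can be done
the job is handed in; nothing more can be done
```

The knife is home in the empty slot, edge down, and the steel tongs are standing back in their pocket. I handed the job in at about 31 s of the 59 s allowed.

**What I did:**
- I took the steel tongs from the rack, not the green look-alikes.
- I pinched the knife about 12 mm from its back end, so it swung to hang edge down, and set it into the slot at x -8 mm.
- I let go and pressed it past the springs with the closed tong tips. Resistance was about 8–11 N, then jumped to 28 N at the floor. Only the tongs touched the knife.

**Last checks:**
- **Knife:** in the wrist and scene pictures its top is level with the three fixed knives, within about 1 mm.
- **Tongs:** they stand upright in the pocket, and the gripper is open about 12 cm above.
- **Other things:** the pictures showed none of the lying items I could see moved. I did not measure each one again.

**Disagreements:**
- Pressing tilted the tongs about 0.7° in the grip, so I moved the insertion about 1.5 mm before putting them back. They went in without noticeable force.
- At the end of the press the TCP was about 2–3 mm lower than I had worked out. I put this down to that tilt, a small slip of the tongs in the grip, and some give in the arm, because the pictures show the knife at the right height.

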